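# Fit the reader card into the key coder

## Task

Take the circuit card with the red grip out of its wooden stand and slide it down the two leaning black guides of the blue key coder until you feel it meet the contacts; do not press it home by hand. Let go of it, then swing both red ejector levers fully inward so that they drive the card home. Handle it gently, never forcing it hard onto the contacts, and leave the card with the grey grip and the other things on the bench alone.

Things in the scene. Friction and masses are not known exactly. Their poses are not given: they have to be found in the camera images.
- card_grip (a point): Centre of the red grip (12 thick, 36 wide, 24 high) of the card to be fitted. The card (120 g) is a green board 5 thick (x), 80 wide (y), 95 high (z); the grip stands on the middle of its upper edge. This point is 107 mm above the lower edge, 12 under the grip's top. Starts upright in a stand. z = up from lower edge to grip.
- card_foot (a point): Middle of the lower edge of the same card, 107 mm below the grip's centre along the card's z; same axes (x thickness, y width, z towards the grip).
- stand_a: Wooden stand of the card with the red grip, 56x110x36 mm, origin under its centre; fixed. The card stands 30 mm deep in a slot in its top, 7 mm wide and 82 mm long, and lifts straight out. Between the stands and the coder is a big fixed grey machine (x from 0.45 m, y from -0.1 to 0.3 m, some 0.25 m high at the back): carry the card round its front, high.
- card_bay: Leaning card bay of the blue key coder (fixed). Origin: where the middle of the card's lower edge is when fully home. z runs up along the guides, leaning 0.45 rad (26 degrees) from vertical towards the coder's front (the side without the blue housing), which roughly faces the robot. y = bay width, to the left seen from the front; x = card thickness, away from the front.
- bay_mouth (a point): Middle of the guides' mouth, at z = 73 mm of the bay. Two black U guides, one for each side edge of the card (lips at bay y = 34 to 42 mm either side), are 7 mm wide inside in x and 83 mm apart between their backs in y, from bay z = 2 to 60 mm; above that they flare to 21 mm in x (at z = 73) and 93 mm in y (at z = 82). Cheeks and lever brackets at y = 52 to 68 mm either side reach z = 106 mm.
- bay_seat (a point): Same point as the bay's origin: the card's lower edge when home. A brass contact strip first stops the card with its lower edge somewhere from z = 5 to 9 mm (differs from run to run, has to be felt). It resists with some 10 N and stays where it is pushed; the levers must drive the card on from there to z = 0.
- lever_left (a joint): Left red ejector lever (bay +y). 0 = fully closed (inward), 1.2 rad = fully outward; starts open. It turns about the bay's x at bay y = +60, z = 98 mm. At 0 a steel toe 23 mm long points inward over the card's upper edge; it pushes the card down as the lever closes. Stays where it is left. The arm leans (value - 0.26) rad outward from the bay's z.
- lever_right (a joint): Right red ejector lever at the bay's y = -60, z = 98 mm; the mirror image of the left one: 0 = fully closed, 1.2 = fully outward.
- lever_left_tip (a point): Centre of the round end (radius 6 mm) of the left lever's arm, 46 mm from its pivot. Pushing it inward, for example with the side of the shut fingers, closes the lever; while the lever drives the card the end needs 6 to 10 N. A fixed grinder (from x = 0.53 m, y -0.28 to -0.05, 0.24 m high) stands behind.
- lever_right_tip (a point): Centre of the round end (radius 6 mm) of the right lever's arm, 46 mm from its pivot; works like the left one. Keep clear of a fixed black ball knob of the neighbouring machine on the right: x = 0.40, y = -0.46 m, its top at z = 0.215 m.
- spare_card_grip (a point): Centre of the grey grip of a second, otherwise identical card in an identical stand; must be left alone.
- padlock_2: Loose brass padlock 63x42x19 mm lying on the bench; origin under its centre. Bystander.
- caliper: Loose steel caliper 56x200x9 mm lying on the bench; origin under its centre. Bystander.
- marker: Loose black marker pen 18x132x18 mm lying on the bench; origin under its centre. Bystander.
- tin: Loose small round metal tin, 46 mm wide, 32 mm high; origin under its centre. Bystander.

How it is judged:
By the outcome, as a careful person would: the job done as asked, in the order asked, and still so for the second after the job is handed in, with the robot touching nothing.
It also fails if it takes over 72 s, if anything falls off the work surface, if the arm or the gripper's body presses on something with over 40 N, if the wrist force passes 120 N, or if a joint passes its speed limit or range.

## Robot

A 7-joint arm with a two-finger parallel gripper is mounted at the origin on a cart in front of the work surface, level with it; the furniture and walls round the work are solid. World frame = base frame: x ahead of the robot, y to its left, z up, the work surface at z = 0. Lengths are in m, angles in degrees, forces in N, time in s.
With the tool pointing down it reaches from about 0.425 to 0.875 m from the base axis. Payload 4.7 kg.
Tool frame: the origin (TCP) lies between the finger pads; the fingertips stand 22 mm ahead of it and the grasp point (between the pads) lies 3 mm ahead of it; z points along the fingers, y is the line along which they close (so a half turn about z gives the same grasp; the last joint's range is limited). The gripper opens to 87 mm and grips with 3 to 60 N. Pads are 19 mm wide; open, the fingers measure 117 mm over their backs; the gripper's body (75 mm by 190 mm) begins 51 mm behind the grasp point.
Start: joints at [71.282, 18.392, -4.016, 83.108, 1.295, 78.541, -3.26], TCP at [0.217, -0.613, 0.245] pointing down, gripper open.
Joint ranges: [-163.93, 163.93], [-17.29, 119.83], [-79.2, 71.16], [3.27, 140.29], [-89.18, 269.18], [5.43, 117.66], [-154.24, 154.24]. Speed limits (degrees/s): [147.25, 147.25, 180, 180, 180, 180, 180].

## Interface

Orientations are given as [roll, pitch, yaw] about the fixed x, y, z axes, in that order (R = Rz(yaw) Ry(pitch) Rx(roll)).
In Python, from cell import env gives the robot as it stands.
- The arm moves only by the tool drive_tool, never from a script. Its argument "moves" is a list of rows, each a list of 3 entries, a list of its own where there are three numbers: the shift along the tool's x, y, z in mm, then the turn, a rotation vector about the tool's x, y, z in rad, then the closure, from 0 (fully open) to 1 (shut). In form: [[[x, y, z], [wx, wy, wz], jaw], ...]. A call has 1 to 12 rows; each row shifts and turns the commanded pose from where the row before left it, along the tool's axes as they then stand; what a row does not reach is not made up. A row lasts 1/12 s, in which the tool goes at most 41.7 mm and 7.16 degrees, less where a joint would pass 70% of its speed; a pose out of reach is approached as far as the arm can. A call with a gripper value outside its range is refused whole. The fingers move at their own pace and stop on an object; "newtons" is the grip in N (left out, the last holds). Time passes only in rows, so rows that do not move let the fingers close. It gives the time, the measured TCP pose, the force, the opening and the grip force at its end, in the units of the state.
- env.get_obs(): the state, without advancing time (a new reading comes with each control period).
- env.read_camera(name): name is "scene" or "top" or "wrist"; returns (picture, depth): 384x512x3 uint8, blue, green, red; 384x512 float32, m along the optical axis (not along the pixel's ray), 0 where there is no reading.
- env.get_calibration(name): a dict with "fx", "fy", "cx", "cy" (pixels), "T" (4x4, takes a point from camera to world coordinates). Camera axes: x right, y down, z forward; pixel columns grow to the right and rows downward; lengths in m; the calibration is good to about 2 mm. A picture is of the moment at which its call begins: read the wrist's pose just before it. get_calibration takes no time and is no camera call; for the wrist camera it gives the pose at the moment of the call.
- env.sign_off(): hands the job in; it is judged then, once.
The state is a dict: "time_s": time; "qpos": joint angles; "joint_velocities": joint speeds; "effort": joint torques, N m; "tool_pos": TCP position; "tool_rot": TCP orientation; "force": force on the tool from outside, world axes, zero at the start; "wrist_torque": the same for the moment, N m; "grip_width": finger opening in m; "grasp_force": force on a finger pad.
Only numpy, scipy, OpenCV 4.12 (cv2) and the standard library are available. Lean on these libraries where they do the work, as an engineer would, in place of code of your own. Each camera call takes 0.05 s, during which the arm holds its last target. There are 200 camera calls.

## Working session

There is one attempt and no reset: what is moved stays moved. The work goes in short steps, Python scripts to look and compute and a tool call to move; the robot and the scene stay as the last step left them, time stands still between calls to the robot, and variables do not carry over. Pictures are saved under pics/ and viewed, at most 10 in all, crops included, and the job is handed in when it is done.

Besides the shell and the picture viewer there is one more tool, called after "Request:" as name(argument=value, ...), one argument or row to a line, values as JSON. drive_tool: Moves the arm, as the interface text tells. Its arguments: {"type":"object","properties":{"moves":{"type":"array"},"newtons":{"type":"number"}},"required":["moves"]}

```bash
ls; mkdir -p pics; cat > h.py <<'E'
import numpy as np, cv2
from cell import env
from scipy.spatial.transform import Rotation as R
def cloud(name):
    im,d=env.read_camera(name); c=env.get_calibration(name)
    v,u=np.mgrid[:384,:512]
    p=np.stack([(u-c['cx'])/c['fx']*d,(v-c['cy'])/c['fy']*d,d],-1)
    T=np.array(c['T']); return im,d,p@T[:3,:3].T+T[:3,3],c
E
python3 - <<'E'
from h import *
o=env.get_obs();print(o)
ims=[]
for n in("scene","top"):
    im,d,p,c=cloud(n); np.savez(f"{n}.npz",im=im,d=d,p=p); print(n,c)
    cv2.imwrite(f"pics/{n}.png",cv2.resize(im,(800,600)))
E
```

```text
pics
{'time_s': 0.0, 'qpos': array([71.28051816, 18.43781763, -4.01477854, 83.17312064,  1.29367162,
       78.54078686, -3.26004939]), 'joint_velocities': array([ 0.12925495,  0.00328216, -0.06808393, -0.08694428, -0.0090437 ,
        0.0353153 ,  0.02837364]), 'effort': array([ 3.95849736e-05, -4.91287601e+01, -4.03924529e-01, -3.12528133e+01,
       -6.39450434e-02,  4.38096269e-02,  1.91352478e-04]), 'tool_pos': array([ 0.21705423, -0.61215962,  0.24349105]), 'tool_rot': array([-1.79893438e+02,  4.62651570e-03,  1.95281672e+01]), 'force': array([ 0.41685349, -0.77317595, -0.03789402]), 'wrist_torque': array([ 0.01154104, -0.05136103,  0.03849294]), 'grasp_force': 0.0, 'grip_width': 0.08642451825303324}
scene {'fx': 347.69923446878795, 'fy': 347.69923446878795, 'cx': 258.43770716258865, 'cy': 195.76817972461924, 'T': array([[-0.58568175, -0.5495827 ,  0.59576484, -0.31988826],
       [-0.81039596,  0.38313747, -0.44324268,  0.6943175 ],
       [ 0.01533867, -0.74240456, -0.66977622,  1.04757108],
       [ 0.        ,  0.        ,  0.        ,  1.        ]])}
top {'fx': 437.49285563568804, 'fy': 437.49285563568804, 'cx': 256.0923041616911, 'cy': 184.9937653105211, 'T': array([[-0.30368277, -0.92903013,  0.21137596,  0.18263988],
       [-0.9527597 ,  0.29492967, -0.07256342,  0.19151373],
       [ 0.00507256, -0.22342675, -0.97470752,  1.63787596],
       [ 0.        ,  0.        ,  0.        ,  1.        ]])}
```

View pics/scene.png

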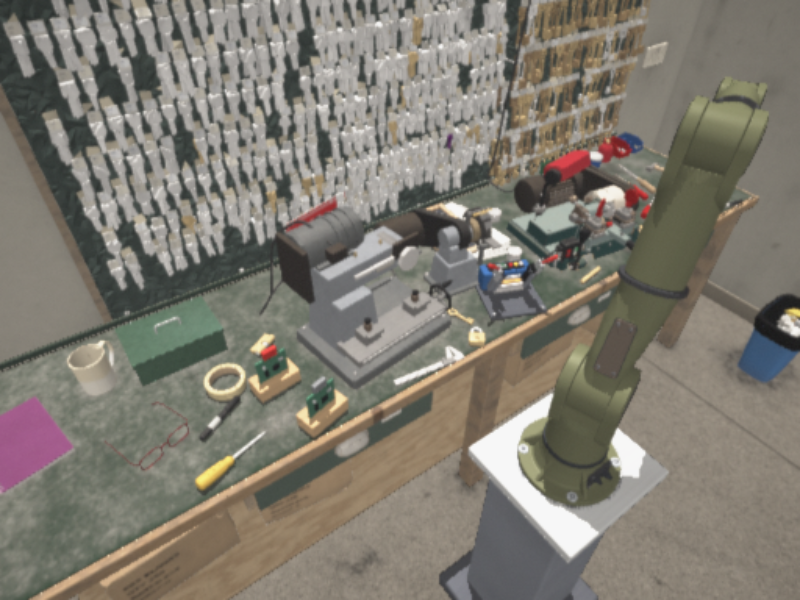

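View pics/top.png

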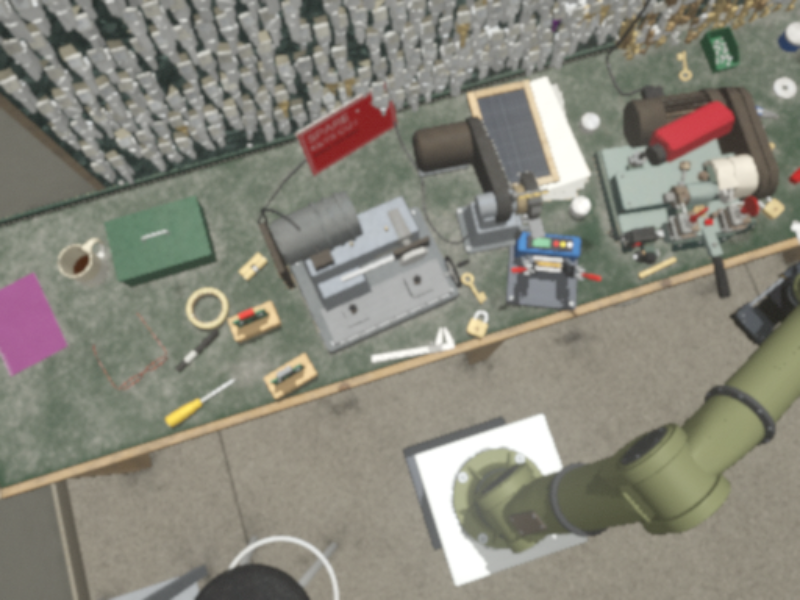

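The red-grip card is at scene (267,352) and top (245,315). The coder is at top (545,262), with red lever tips near (517,270) and (595,277) in 800×600 pixels.

```bash
python3 - <<'E'
from h import *
for n in("scene","top"):
    z=np.load(n+".npz");im,d,p=z['im'],z['d'],z['p']
    hsv=cv2.cvtColor(im,cv2.COLOR_BGR2HSV);H,S,V=cv2.split(hsv)
    for nm,m in(("red",((H<8)|(H>172))&(S>150)&(V>90)),("wood",(H>10)&(H<25)&(S>70)&(V>120)),("blue",(H>100)&(H<120)&(S>140)&(V>80)),("green",(H>60)&(H<95)&(S>60)&(p[...,2]>.04)&(p[...,2]<.15))):
        m=m&(d>0)&(p[...,2]>.01)&(p[...,2]<.3)&(p[...,0]<.75)
        k,l,st,ce=cv2.connectedComponentsWithStats(m.astype(np.uint8))
        for i in range(1,k):
            if st[i,4]<8: continue
            q=p[l==i]
            print(n,nm,st[i,4],ce[i].round(),np.median(q,0).round(3),q.min(0).round(3),q.max(0).round(3))
# wood stand top face
    m=(abs(p[...,2]-.036)<.006)&(H>10)&(H<28)&(S>60)&(V>110)
    k,l,st,ce=cv2.connectedComponentsWithStats(m.astype(np.uint8))
    for i in range(1,k):
        if st[i,4]>40: print(n,"standtop",st[i,4],ce[i].round(),cv2.minAreaRect((p[l==i][:,:2]*1000).astype(np.float32)))
z=np.load("top.npz");cv2.imwrite("pics/crop.png",np.vstack([cv2.resize(z['im'][185:255,120:220],(500,350),interpolation=2),cv2.resize(z['im'][140:200,305:405],(500,250),interpolation=2)]))
E
```

```text
scene red 273 [365. 104.] [ 0.607 -0.622  0.271] [ 0.579 -0.714  0.24 ] [ 0.665 -0.542  0.284]
scene red 91 [405. 125.] [ 0.437 -0.71   0.203] [ 0.413 -1.094  0.011] [ 0.641 -0.701  0.234]
scene red 19 [384. 133.] [ 0.448 -0.583  0.204] [ 0.444 -0.598  0.179] [ 0.455 -0.572  0.228]
scene red 21 [413. 135.] [ 0.508 -0.971  0.027] [ 0.494 -1.005  0.016] [ 0.526 -0.955  0.032]
scene red 17 [353. 165.] [ 0.396 -0.333  0.162] [ 0.387 -0.346  0.151] [ 0.407 -0.323  0.174]
scene red 11 [315. 170.] [ 0.461 -0.174  0.165] [ 0.458 -0.189  0.153] [ 0.467 -0.164  0.172]
scene red 57 [172. 225.] [0.557 0.43  0.12 ] [0.552 0.412 0.105] [0.566 0.447 0.13 ]
scene wood 38 [414. 119.] [ 0.614 -1.138  0.022] [ 0.582 -1.168  0.012] [ 0.671 -1.121  0.031]
scene wood 22 [307. 136.] [ 0.6   -0.252  0.233] [ 0.591 -0.271  0.206] [ 0.626 -0.223  0.238]
scene wood 32 [304. 144.] [ 0.6   -0.234  0.196] [ 0.587 -0.243  0.18 ] [ 0.618 -0.223  0.207]
scene wood 9 [330. 168.] [ 0.505 -0.325  0.076] [ 0.502 -0.336  0.071] [ 0.519 -0.316  0.083]
scene wood 28 [377. 175.] [ 0.394 -0.542  0.013] [ 0.38  -0.591  0.01 ]
[... 3204 characters left out ...]
5 [305. 210.] [ 0.387 -0.076  0.019] [ 0.365 -0.098  0.01 ] [ 0.409 -0.052  0.028]
top wood 354 [187. 241.] [0.403 0.37  0.036] [0.374 0.321 0.01 ] [0.453 0.436 0.104]
top wood 137 [117. 264.] [0.406 0.644 0.023] [0.385 0.597 0.011] [0.428 0.682 0.04 ]
top blue 34 [334. 156.] [ 0.538 -0.235  0.072] [ 0.524 -0.246  0.059] [ 0.557 -0.224  0.08 ]
top green 51 [346. 155.] [ 0.529 -0.279  0.077] [ 0.516 -0.299  0.07 ] [ 0.539 -0.259  0.084]
top standtop 257 [164. 206.] ((564.23388671875, 426.6821594238281), (58.288909912109375, 110.02507019042969), 6.108513355255127)
top standtop 305 [186. 240.] ((413.15069580078125, 379.3746337890625), (57.22605895996094, 110.11056518554688), 13.559710502624512)
```

Request:
drive_tool(
  moves=[
    [[0, -25, -32], [0, 0, 0], 0],
    [[0, -25, -32], [0, 0, 0], 0],
    [[0, -25, -32], [0, 0, 0], 0],
    [[0, -25, -32], [0, 0, 0], 0],
    [[0, 0, -27], [0, 0, 0], 0],
    [[38, -1.4, 0], [0, 0, -0.07], 0],
    [[38, -1.4, 0], [0, 0, -0.07], 0],
    [[38, -1.4, 0], [0, 0, -0.07], 0],
    [[38, -1.4, 0], [0, 0, -0.07], 0],
    [[38, -1.4, 0], [0, 0, -0.07], 0],
  ],
)

```text
time_s: 0.93
tool_pos: [0.3495, -0.4237, 0.399]
tool_rot: [-180.0, -0.0, 39.8]
force: [1.0, -0.5, -0.5]
grip_width: 0.0868
grasp_force: 0.0
```

Request:
drive_tool(
  moves=[
    [[38, -1.4, 0], [0, 0, -0.07], 0],
    [[38, -1.4, 0], [0, 0, -0.07], 0],
    [[38, -1.4, 0], [0, 0, -0.07], 0],
    [[38, -1.4, 0], [0, 0, -0.07], 0],
    [[38, -1.4, 0], [0, 0, -0.07], 0],
    [[0, 0, 0], [0, 0, 0], 0],
    [[0, 0, 0], [0, 0, 0], 0],
  ],
)

```text
time_s: 1.52
tool_pos: [0.472, -0.2776, 0.3994]
tool_rot: [-180.0, -0.0, 60.0]
force: [-0.5, -1.4, -0.3]
grip_width: 0.0869
grasp_force: 0.0
```

```bash
python3 - <<'E'
from h import *
o=env.get_obs();print(o['qpos'],o['time_s'])
im,d,p,c=cloud("wrist"); np.savez("w1.npz",im=im,d=d,p=p); print(c['T'],c['fx'])
cv2.imwrite("pics/w1.png",cv2.resize(im,(800,600)))
E
```

```text
[ 49.78279208   5.37728188 -24.03315985  81.59544755   2.17203572
  93.50757494  -4.06100926] 1.5167
[[ 8.63584862e-01 -4.88232333e-01 -1.25898273e-01  5.04842273e-01]
 [-5.04203238e-01 -8.35966819e-01 -2.16653115e-01 -2.21691855e-01]
 [ 5.30277429e-04  2.50576667e-01 -9.68096613e-01  5.38484974e-01]
 [ 0.00000000e+00  0.00000000e+00  0.00000000e+00  1.00000000e+00]] 338.43634537148466
```

View pics/w1.png

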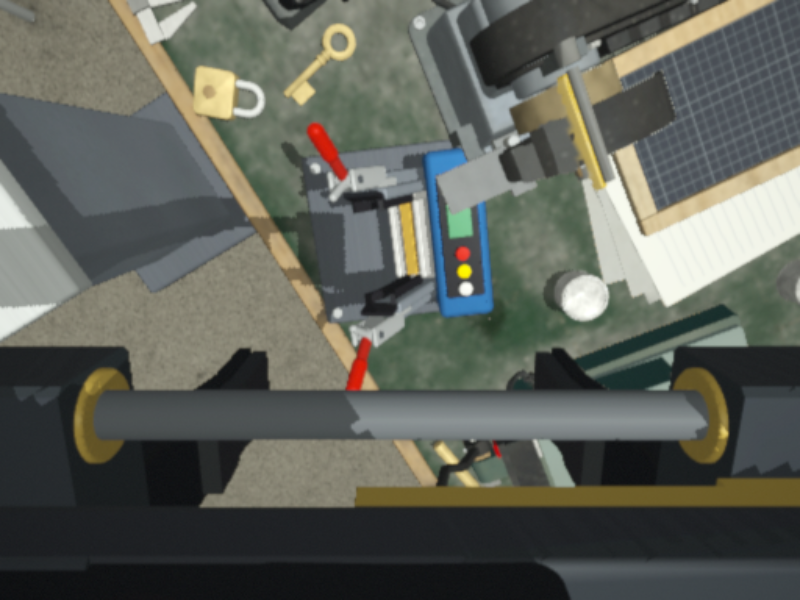

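The view shows the left lever tip at (320,135), the right one at about (352,385) half hidden by the gripper, the brass strip at (410,235), and the guides near (368,200) and (395,290). I'll back up 80 mm for an unobstructed view.

Request:
drive_tool(
  moves=[
    [[-35, -10, 0], [0, 0, 0], 0],
    [[-35, -10, 0], [0, 0, 0], 0],
    [[-10, -10, 0], [0, 0, 0], 0],
    [[0, 0, 0], [0, 0, 0], 0],
    [[0, 0, 0], [0, 0, 0], 0],
    [[0, 0, 0], [0, 0, 0], 0],
  ],
)

```text
time_s: 2.07
tool_pos: [0.4042, -0.3345, 0.3995]
tool_rot: [180.0, -0.0, 59.6]
force: [0.7, 0.3, -0.4]
grip_width: 0.087
grasp_force: 0.0
```

```bash
python3 - <<'E'
from h import *
im,d,p,c=cloud("wrist"); np.savez("w2.npz",im=im,d=d,p=p,T=c['T'])
H,S,V=cv2.split(cv2.cvtColor(im,cv2.COLOR_BGR2HSV)); Z=p[...,2]
box=(p[...,0]>.3)&(p[...,0]<.6)&(p[...,1]>-.42)&(p[...,1]<-.1)&(d>0)
for nm,m in(("red",((H<8)|(H>172))&(S>150)&(V>60)),("brass",(H>15)&(H<28)&(S>100)),("blue",(H>100)&(H<120)&(S>140)),("black",(V<60)&(Z>.05)&(Z<.2)),("steel",(S<40)&(V>110)&(Z>.06))):
    m=m&box
    k,l,st,ce=cv2.connectedComponentsWithStats(m.astype(np.uint8))
    for i in range(1,k):
        if st[i,4]<25: continue
        q=p[l==i]
        print(nm,st[i],ce[i].round(),np.median(q,0).round(4),q.min(0).round(3),q.max(0).round(3))
        if nm=="red":
            e=q.mean(0); w=np.linalg.svd(q-e)[2][0]; t=(q-e)@w; print("  axis",w.round(3),[ (np.median(q[abs(t-a)<.003],0)).round(4) for a in np.linspace(t.min()+.006,t.max()-.006,3)])
cv2.imwrite("pics/w2.png",cv2.resize(im[20:270,140:420],(784,700))[:600])
E
```

```text
red [223   0  24  36 372] [236.  15.] [ 0.4662 -0.1868  0.1579] [ 0.461 -0.206 -0.001] [ 0.473 -0.126  0.169]
  axis [ 0.018  0.073 -0.997] [array([ 0.4666, -0.1816,  0.1623]), array([nan, nan, nan]), array([nan, nan, nan])]
red [315  95  10   9  72] [320.  99.] [ 0.5155 -0.3106  0.0772] [ 0.51  -0.317  0.073] [ 0.521 -0.305  0.079]
  axis [ 0.679 -0.733  0.043] [array([ 0.5158, -0.3106,  0.0776]), array([ 0.5158, -0.3106,  0.0776]), array([ 0.5158, -0.3106,  0.0776])]
red [246 148  16  38 326] [254. 168.] [ 0.4022 -0.3336  0.1621] [ 0.369 -0.381 -0.002] [ 0.418 -0.318  0.173]
  axis [-0.047  0.049  0.998] [array([ 0.3687, -0.3799,  0.0004]), array([nan, nan, nan]), array([ 0.3973, -0.338 ,  0.168 ])]
brass [420   0  12  18 122] [426.   8.] [ 0.5979 -0.2797  0.233 ] [ 0.595 -0.286  0.229] [ 0.6   -0.271  0.235]
brass [142  31  18  29  52] [149.  43.] [ 0.3482 -0.1153 -0.0012] [ 0.346 -0.144 -0.005] [ 0.351 -0.101  0.001]
brass [277  66  13  52 401] [283.  92.] [ 0.4805 -0.2781  0.0548] [ 0.463 -0.313  0.028] [ 0.499 -0.245  0.067]
brass [170  77  13  20  38] [176.  86.] [ 0.3486 -0.1
[... 1361 characters left out ...]
21 -0.2157  0.1257] [ 0.451 -0.245  0.06 ] [ 0.514 -0.196  0.16 ]
steel [287  64  10  53 216] [291.  90.] [ 0.4902 -0.2811  0.0625] [ 0.475 -0.314  0.06 ] [ 0.505 -0.25   0.065]
steel [317 118  11  11  85] [322. 123.] [ 0.5037 -0.3401  0.0772] [ 0.497 -0.347  0.073] [ 0.511 -0.334  0.08 ]
steel [248 122  51  32 615] [273. 139.] [ 0.4359 -0.3209  0.1256] [ 0.405 -0.337  0.06 ] [ 0.477 -0.301  0.16 ]
steel [454 221  26   1  26] [466. 221.] [ 0.4726 -0.3306  0.4522] [ 0.47  -0.332  0.451] [ 0.475 -0.328  0.454]
steel [375 239  30  11  30] [390. 246.] [ 0.4543 -0.3381  0.4339] [ 0.45  -0.353  0.399] [ 0.457 -0.323  0.461]
steel [ 222  259  227   22 4362] [335. 269.] [ 0.4359 -0.3188  0.4639] [ 0.413 -0.336  0.462] [ 0.46  -0.303  0.466]
  return _methods._mean(a, axis=axis, dtype=dtype,
  ret = um.true_divide(
```

View pics/w2.png

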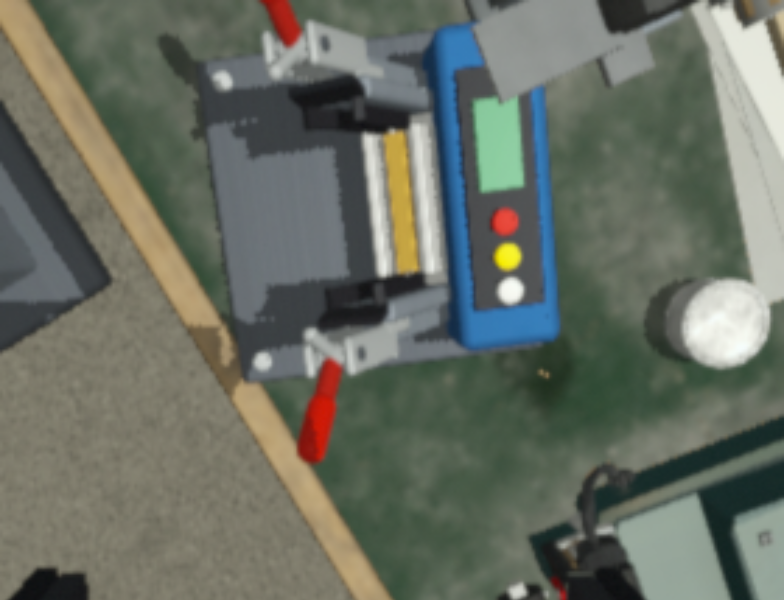

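```bash
python3 - <<'E'
from h import *
z=np.load("w2.npz");z1=np.load("w1.npz")
# yaw by fitting brass / steel long edges
y0=np.radians(-24);L=.45
h=np.array([np.cos(y0),np.sin(y0),0]);yb=np.array([-np.sin(y0),np.cos(y0),0]);Z=np.array([0,0,1.])
xb=np.cos(L)*h+np.sin(L)*Z; zb=np.cos(L)*Z-np.sin(L)*h
out=np.zeros((600,800,3),np.uint8)
for zz in(z1,z):
    im,p=zz['im'].reshape(-1,3),zz['p'].reshape(-1,3)
    g=(zz['d'].ravel()>0)&(p[:,2]>.02)&(p[:,2]<.2)&(np.abs(p[:,:2]-[.45,-.265]).max(1)<.16)
    q,c=p[g],im[g]
    u,v,w=q@xb,q@yb+.0595,q@zb
    O=np.array([.46,-.268,.05]); u=u-O@xb; w=w-O@zb
    S=2500
    # side view (u,w) left: only |v|<.07 ; front (v,w) right
    a=(abs(v)<.12)
    for X,Y,cc,ox in((u,w,c,180),(v,w,c,570)):
        px=(ox+X*S).astype(int);py=(380-Y*S).astype(int)
        k=(px>=(0 if ox==180 else 345))&(px<(340 if ox==180 else 800))&(py>=0)&(py<600)
        for i in np.where(k)[0]: cv2.circle(out,(px[i],py[i]),1,[int(t)+40 if t<200 else int(t) for t in cc[i]],-1)
for g in range(-4,14):
    cv2.putText(out,str(g*10),(2,380-g*25),0,.3,(0,255,255)); cv2.line(out,(20,380-g*25),(800,380-g*25),(60,60,0),1)
    if g<8: cv2.line(out,(180+(g-4)*25,0),(180+(g-4)*25,600),(60,60,0),1)
cv2.line(out,(180,0),(180,600),(0,255,255),1);cv2.line(out,(570,0),(570,600),(0,255,255),1)
print(O@xb,O@zb,xb,zb)
cv2.imwrite("pics/proj.png",out)
E
```

```text
0.49829759728813083 -0.18517720820591504 [ 0.82259936 -0.36624483  0.43496553] [-0.39736079  0.17691642  0.9004471 ]
```

View pics/proj.png

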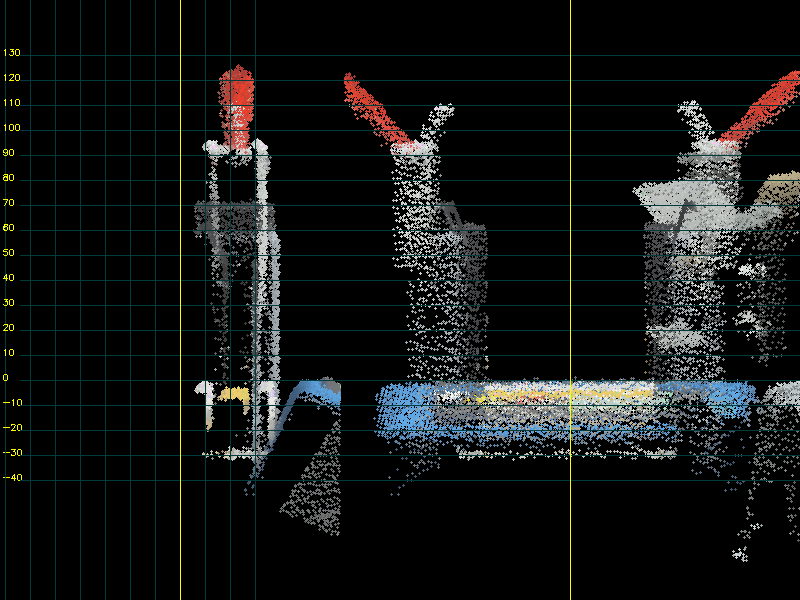

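Request:
drive_tool(
  moves=[
    [[37, -1.3, 0], [0, 0, -0.0708], 0],
    [[37, -1.3, 0], [0, 0, -0.0708], 0],
    [[37, -1.3, 0], [0, 0, -0.0708], 0],
    [[37, -1.3, 0], [0, 0, -0.0708], 0],
    [[37, -1.3, 0], [0, 0, -0.0708], 0],
    [[37, -1.3, 0], [0, 0, -0.0708], 0],
    [[37, -1.3, 0], [0, 0, -0.0708], 0],
    [[37, -1.3, 0], [0, 0, -0.0708], 0],
    [[37, -1.3, 0], [0, 0, -0.0708], 0],
  ],
)

```text
time_s: 2.87
tool_pos: [0.4733, -0.0109, 0.3994]
tool_rot: [180.0, -0.0, 96.5]
force: [0.4, 0.1, -0.4]
grip_width: 0.0873
grasp_force: 0.0
```

Request:
drive_tool(
  moves=[
    [[40, 7.5, 0], [0, 0, 0], 0],
    [[40, 7.5, 0], [0, 0, 0], 0],
    [[40, 7.5, 0], [0, 0, 0], 0],
    [[40, 7.5, 0], [0, 0, 0], 0],
    [[40, 7.5, 0], [0, 0, 0], 0],
    [[40, 7.5, 0], [0, 0, 0], 0],
    [[40, 7.5, 0], [0, 0, 0], 0],
    [[40, 7.5, 0], [0, 0, 0], 0],
    [[40, 7.5, 0], [0, 0, 0], 0],
    [[0, 0, 0], [0, 0, 0], 0],
    [[0, 0, 0], [0, 0, 0], 0],
    [[0, 0, 0], [0, 0, 0], 0],
  ],
)

```text
time_s: 3.87
tool_pos: [0.5013, 0.352, 0.3991]
tool_rot: [-179.9, -0.0, 96.3]
force: [0.2, -0.5, 0.1]
grip_width: 0.0871
grasp_force: 0.0
```

```bash
cat > card.py <<'E'
from h import *
o=env.get_obs();print(o['tool_pos'],o['tool_rot'],o['qpos'].round(1),o['time_s'])
im,d,p,c=cloud("wrist")
H,S,V=cv2.split(cv2.cvtColor(im,cv2.COLOR_BGR2HSV)); Z=p[...,2]
m=((H<8)|(H>172))&(S>130)&(V>60)&(Z>.09)&(Z<.15)
k,l,st,ce=cv2.connectedComponentsWithStats(m.astype(np.uint8))
i=1+st[1:,4].argmax();q=p[l==i];print("red",st[i],q.min(0).round(4),q.max(0).round(4))
t=q[q[:,2]>np.percentile(q[:,2],95)-.004];print("grip top",np.median(t[:,2]),cv2.minAreaRect((t[:,:2]*1000).astype(np.float32)))
m=(abs(Z-.036)<.006)&(H>8)&(H<28)&(S>60)&(V>80)&(np.hypot(p[...,0]-.56,p[...,1]-.43)<.1)
print("stand",m.sum(),cv2.minAreaRect((p[m][:,:2]*1000).astype(np.float32)))
b=(H>50)&(H<95)&(S>50)&(Z>.045)&(Z<.105)&(np.hypot(p[...,0]-.56,p[...,1]-.43)<.06)
if b.sum()>20:
    q=p[b];e=q.mean(0);w=np.linalg.svd((q-e)[:,:2])[2][0];print("board",b.sum(),e.round(4),np.degrees(np.arctan2(w[1],w[0]))-90)
E
python3 card.py
python3 - <<'E'
from h import *
y0=np.radians(-24);L=.45
h=np.array([np.cos(y0),np.sin(y0),0]);yb=np.array([-np.sin(y0),np.cos(y0),0]);Z=np.array([0,0,1.])
xb=np.cos(L)*h+np.sin(L)*Z; zb=np.cos(L)*Z-np.sin(L)*h
O=np.array([.46,-.268,.05])
for f in("w1.npz","w2.npz"):
    z=np.load(f);p=z['p'];Hh,S,V=cv2.split(cv2.cvtColor(z['im'],cv2.COLOR_BGR2HSV))
    u,v,w=p@xb-O@xb,p@yb+.0611,p@zb-O@zb
    red=((Hh<8)|(Hh>172))&(S>150)&(w>.085)&(w<.14)&(abs(u-.023)<.03)
    for s in(1,-1):
        r=red&(v*s>.05)&(v*s<.12); a=r&(w<.12)
        print(f,s,"red u",np.median(u[a]),"v",np.abs(v[r]).min(),np.abs(v[r]).max(),"w",w[r].max())
        for nm,m in(("front",(abs(u-.0125)<.006)),("back",(abs(u-.033)<.006))):
            b=m&(S<60)&(V>90)&(w>.05)&(w<.1)&(v*s>.046)&(v*s<.076)
            if b.sum()>10:print("  ",nm,b.sum(),np.median(u[b]).round(4),np.percentile(v[b]*s,[2,50,98]).round(4),np.percentile(w[b],99).round(4))
        b=(V<70)&(S<90)&(w>.0)&(w<.045)&(v*s>.02)&(v*s<.05)&(abs(u-.023)<.03)
        print("  guide",b.sum(),np.percentile(v[b]*s,[1,3,10,50]).round(4),np.percentile(u[b],[5,50,95]).round(4))
E
```

```text
[0.50127451 0.35196747 0.39910547] [-1.79942983e+02 -3.83242572e-03  9.62598209e+01] [  3.8  20.1 -56.6  71.6  16.8  96.8 -42.8] 3.8667
red [308  88  12  31 349] [0.5564 0.4093 0.0957] [0.5698 0.4446 0.1267]
grip top 0.12429521439573185 ((563.4718627929688, 427.6642761230469), (10.7092924118042, 34.6974983215332), 7.7939324378967285)
stand 2175 ((564.4959106445312, 428.3288269042969), (56.42533493041992, 108.85845184326172), 5.992617130279541)
board 249 [0.5624 0.4296 0.085 ] -173.9971130750634
w1.npz 1 red u 0.023917316798712895 v 0.059089618780465626 0.09675175575898039 w 0.12322712434003516
   front 77 0.0125 [0.048  0.0577 0.0654] 0.095
   back 317 0.0322 [0.047  0.057  0.0654] 0.0954
  guide 78 [0.0318 0.0322 0.0329 0.0352] [0.0174 0.0294 0.0301]
w1.npz -1 red u 0.024867385858651336 v 0.06372449170248262 0.09436179711055669 w 0.1254383728924786
   front 118 0.0141 [0.0543 0.06   0.069 ] 0.0944
   back 261 0.0333 [0.0474 0.0601 0.0689] 0.0948
  guide 183 [0.0352 0.0352 0.0354 0.0378] [0.0153 0.0295 0.0309]
w2.npz 1 red u 0.022891738609403633 v 0.0623574606714248 0.09250193600193538 w 0.12182161785421126
   front 132 0.0132 [0.0533 0.0586 0.0678] 0.0954
   back 328 0.0323 [0.0477 0.0596 0.0684] 0.0956
  guide 170 [0.0351 0.0352 0.0353 0.0383] [0.017  0.0294 0.0303]
w2.npz -1 red u 0.025766089270253256 v 0.059969890962570174 0.09655081418163099 w 0.12571357284700857
   front 86 0.0147 [0.0514 0.0565 0.0655] 0.0944
   back 261 0.0338 [0.0477 0.0574 0.0656] 0.0945
  guide 114 [0.0316 0.0317 0.0322 0.0359] [0.0181 0.0306 0.0318]
```

Request:
drive_tool(
  moves=[
    [[23, 23.4, 20], [0, 0, 0], 0],
    [[23, 23.4, 20], [0, 0, 0], 0],
    [[23, 23.4, 20], [0, 0, 0.0045], 0],
    [[0, 0, 35], [0, 0, 0], 0],
    [[0, 0, 35], [0, 0, 0], 0],
    [[0, 0, 35], [0, 0, 0], 0],
    [[0, 0, 25], [0, 0, 0], 0],
    [[0, 0, 0], [0, 0, 0], 0],
    [[0, 0, 0], [0, 0, 0], 0],
  ],
)

```text
time_s: 4.67
tool_pos: [0.5653, 0.4245, 0.2093]
tool_rot: [-180.0, 0.1, 95.7]
force: [-0.3, -0.4, 1.0]
grip_width: 0.0871
grasp_force: 0.0
```

```bash
python3 card.py
```

```text
[0.56533354 0.42449803 0.20925162] [-1.79957406e+02  1.15787173e-01  9.56835169e+01] [ -5.7  35.4 -51.7  75.   27.4  82.3 -50. ] 4.6667
red [245 168  17  55 873] [0.5559 0.4135 0.1073] [0.5701 0.4497 0.128 ]
grip top 0.12609974105299268 ((562.8652954101562, 431.4575500488281), (11.142439842224121, 35.59324645996094), 5.892262935638428)
stand 5472 ((563.56396484375, 431.409423828125), (56.08331298828125, 110.3147201538086), 6.138129711151123)
board 302 [0.5618 0.4424 0.0992] -173.43258899187236
```

Request:
drive_tool(
  moves=[
    [[6.7, -1.6, 15], [0, 0, -0.006], 0],
    [[0, 0, 28], [0, 0, 0], 0],
    [[0, 0, 28], [0, 0, 0], 0],
    [[0, 0, 21], [0, 0, 0], 0],
    [[0, 0, 0], [0, 0, 0], 0],
    [[0, 0, 0], [0, 0, 0], 0],
  ],
  newtons=25,
)

```text
time_s: 5.22
tool_pos: [0.562, 0.434, 0.1182]
tool_rot: [180.0, -0.0, 96.2]
force: [-0.0, 0.6, 0.1]
grip_width: 0.087
grasp_force: 0.0
```

Request:
drive_tool(
  moves=[
    [[0, 0, 0], [0, 0, 0], 1],
    [[0, 0, 0], [0, 0, 0], 1],
    [[0, 0, 0], [0, 0, 0], 1],
    [[0, 0, 0], [0, 0, 0], 1],
    [[0, 0, 0], [0, 0, 0], 1],
    [[0, 0, 0], [0, 0, 0], 1],
    [[0, 0, 0], [0, 0, 0], 1],
    [[0, 0, 0], [0, 0, 0], 1],
  ],
  newtons=25,
)

```text
time_s: 5.88
tool_pos: [0.5618, 0.4338, 0.1175]
tool_rot: [-180.0, 0.0, 96.2]
force: [-0.6, -0.0, -0.1]
grip_width: 0.0416
grasp_force: 0.0
```

Request:
drive_tool(
  moves=[
    [[-2.5, 0.5, 0], [0, 0, 0], 1],
    [[0, 0, 0], [0, 0, 0], 1],
    [[0, 0, 0], [0, 0, 0], 1],
    [[0, 0, 0], [0, 0, 0], 1],
    [[0, 0, 0], [0, 0, 0], 1],
    [[0, 0, 0], [0, 0, 0], 1],
    [[0, 0, 0], [0, 0, 0], 1],
    [[0, 0, 0], [0, 0, 0], 1],
    [[0, 0, 0], [0, 0, 0], 1],
  ],
  newtons=25,
)

```text
time_s: 6.63
tool_pos: [0.5626, 0.4313, 0.1175]
tool_rot: [-180.0, 0.0, 96.2]
force: [-0.0, -0.4, -0.0]
grip_width: 0.0118
grasp_force: 25.0
```

Request:
drive_tool(
  moves=[
    [[0, 0, -8], [0, 0, 0], 1],
    [[0, 0, -15], [0, 0, 0], 1],
    [[0, 0, -20], [0, 0, 0], 1],
    [[0, 0, -30], [0, 0, 0], 1],
    [[0, 0, -35], [0, 0, 0], 1],
    [[0, 0, -35], [0, 0, 0], 1],
    [[0, 0, -35], [0, 0, 0], 1],
    [[0, 0, -35], [0, 0, 0], 1],
    [[0, 0, -35], [0, 0, 0], 1],
    [[0, 0, -35], [0, 0, 0], 1],
    [[0, 0, -30], [0, 0, 0], 1],
    [[0, 0, 0], [0, 0, 0], 1],
  ],
  newtons=30,
)

```text
time_s: 7.63
tool_pos: [0.5619, 0.4328, 0.4396]
tool_rot: [179.5, -0.5, 96.2]
force: [-0.5, 0.7, -0.0]
grip_width: 0.0119
grasp_force: 30.0
```

Request:
drive_tool(
  moves=[
    [[-38.1, -13.5, 0], [0, 0, 0], 1],
    [[-38.1, -13.5, 0], [0, 0, 0], 1],
    [[-38.1, -13.5, 0], [0, 0, 0], 1],
    [[-38.1, -13.5, 0], [0, 0, 0], 1],
    [[-38.1, -13.5, 0], [0, 0, 0], 1],
    [[-38.1, -13.5, 0], [0, 0, 0], 1],
    [[-38.1, -13.5, 0], [0, 0, 0], 1],
    [[-38.1, -13.5, 0], [0, 0, 0], 1],
    [[-38.1, -13.5, 0], [0, 0, 0], 1],
    [[-38.1, -13.5, 0], [0, 0, 0], 1],
    [[-38.1, -13.5, 0], [0, 0, 0], 1],
  ],
)

```text
time_s: 8.55
tool_pos: [0.4591, -0.0022, 0.4315]
tool_rot: [179.9, 0.1, 96.3]
force: [1.3, -0.4, -1.6]
grip_width: 0.0115
grasp_force: 30.0
```

Request:
drive_tool(
  moves=[
    [[-36, 1, 0], [0, 0, 0.0734], 1],
    [[-36, 1, 0], [0, 0, 0.0734], 1],
    [[-36, 1, 0], [0, 0, 0.0734], 1],
    [[-36, 1, 0], [0, 0, 0.0734], 1],
    [[-36, 1, 0], [0, 0, 0.0734], 1],
    [[-36, 1, 0], [0, 0, 0.0734], 1],
    [[-36, 1, 0], [0, 0, 0.0734], 1],
    [[0, 0, 0], [0, 0, 0], 1],
  ],
)

```text
time_s: 9.22
tool_pos: [0.4358, -0.258, 0.4301]
tool_rot: [-179.9, 0.2, 65.9]
force: [-0.5, -1.0, -2.5]
grip_width: 0.0121
grasp_force: 30.0
```

```bash
cat > goto.py <<'E'
# prints shift (mm, tool axes now) and turn (rad) to reach: TCP at bay coords (x,y,z) mm, tool leaning like the bay
from h import *; import sys
O=np.array([.4823,-.2815,.0502]); yaw=np.radians(-23.25); L=.45
h=np.array([np.cos(yaw),np.sin(yaw),0]);yb=np.array([-np.sin(yaw),np.cos(yaw),0]);Z=np.array([0,0,1.])
xb=np.cos(L)*h+np.sin(L)*Z; zb=np.cos(L)*Z-np.sin(L)*h
B=np.c_[xb,yb,zb]; G=np.c_[yb,xb,-zb]   # tool axes wanted
if __name__=="__main__":
    o=env.get_obs(); Rt=R.from_euler('xyz',o['tool_rot'],degrees=True).as_matrix()
    print("t",o['time_s'],"q",o['qpos'].round(0),"pos",o['tool_pos'].round(4),"F bay",(B.T@o['force']).round(1))
    print("bay pos mm",((o['tool_pos']-O)@B*1000).round(1),"turn to go",R.from_matrix(Rt.T@G).as_rotvec().round(4))
    if len(sys.argv)>3:
        P=O+B@(np.array(list(map(float,sys.argv[1:4])))/1000)
        print("target",P.round(4),"shift now-axes",((P-o['tool_pos'])@Rt*1000).round(1),"shift bay-tool-axes",((P-o['tool_pos'])@G*1000).round(1))
E
python3 goto.py 0 0 240
```

```text
t 9.2167 q [ 58.   1. -30.  83.   1.  97.   3.] pos [ 0.4358 -0.258   0.4301] F bay [-1.1 -1.1 -2.2]
bay pos mm [118.4   3.3 364.7] turn to go [-0.451   0.0068 -0.0129]
target [ 0.3864 -0.2403  0.2663] shift now-axes [ -3.4 -52.2 163.9] shift bay-tool-axes [  -3.3 -118.4  124.7]
```

Request:
drive_tool(
  moves=[
    [[0, -5, 0], [-0.11, 0, -0.003], 1],
    [[0, -5, 0], [-0.11, 0, -0.003], 1],
    [[0, -5, 0], [-0.11, 0, -0.003], 1],
    [[0, -5, 0], [-0.11, 0, -0.003], 1],
    [[0, -5, 0], [-0.011, 0, 0], 1],
    [[0, 0, 0], [0, 0, 0], 1],
    [[0, 0, 0], [0, 0, 0], 1],
  ],
)

```text
time_s: 9.8
tool_pos: [0.4266, -0.2436, 0.4288]
tool_rot: [159.5, 0.1, 67.6]
force: [-0.4, 0.5, -1.1]
grip_width: 0.0118
grasp_force: 30.0
```

```bash
python3 goto.py 0 0 240
```

```text
t 9.8 q [ 43. -17. -11. 101.  -7.  76.  10.] pos [ 0.4266 -0.2436  0.4288] F bay [-1.   0.3 -0.7]
bay pos mm [105.2  12.8 369.6] turn to go [-0.0914 -0.0034  0.0142]
target [ 0.3864 -0.2403  0.2663] shift now-axes [-11.9 -93.1 138.7] shift bay-tool-axes [ -12.8 -105.2  129.6]
```

Request:
drive_tool(
  moves=[
    [[-2.4, -17, 28.5], [0, 0, 0.003], 1],
    [[-2.4, -17, 28.5], [0, 0, 0.003], 1],
    [[-2.4, -17, 28.5], [-0.02, 0, 0.003], 1],
    [[-2.4, -17, 28.5], [-0.04, 0, 0.003], 1],
    [[-2.4, -17, 28.5], [-0.03, 0, 0.003], 1],
    [[0, 0, 0], [0, 0, 0], 1],
    [[0, 0, 0], [0, 0, 0], 1],
  ],
)

```text
time_s: 10.38
tool_pos: [0.4205, -0.2651, 0.2603]
tool_rot: [156.2, -0.5, 66.4]
force: [-0.0, -1.0, -0.4]
grip_width: 0.0119
grasp_force: 30.0
```

```bash
python3 goto.py 0 0 230
```

```text
t 10.3833 q [ 43. -17.  -9. 120.  -9.  53.  14.] pos [ 0.4205 -0.2651  0.2603] F bay [ 0.2 -1.  -0.6]
bay pos mm [ 34.4  -9.3 216.7] turn to go [-0.0345 -0.0054 -0.0086]
target [ 0.3904 -0.242   0.2573] shift now-axes [  9.1 -34.9 -12.1] shift bay-tool-axes [  9.3 -34.4 -13.3]
```

```bash
cat > fk.py <<'E'
from h import *
from scipy.optimize import least_squares
D=[([71.28,18.44,-4.01,83.17,1.29,78.54,-3.26],[.217,-.612,.2435],[180,0,19.5]),
([49.78,5.38,-24.03,81.6,2.17,93.5,-4.06],[.472,-.2776,.3994],[180,0,60]),
([3.8,20.1,-56.6,71.6,16.8,96.8,-42.8],[.5013,.3520,.3991],[180,0,96.26]),
([-5.7,35.4,-51.7,75,27.4,82.3,-50],[.5653,.4245,.2093],[180,0,95.68]),
([58,1,-30,83,1,97,3],[.4358,-.258,.4301],[180,0,65.9]),
([43,-17,-11,101,-7,76,10],[.4266,-.2436,.4288],[159.5,.1,67.6]),
([43,-17,-9,120,-9,53,14],[.4205,-.2651,.2603],[156.2,-.5,66.4])]
def fk(q,k,s):
    q=np.radians(q);r=lambda a,t:R.from_euler(a,t)
    M=r('z',-q[0])*r('y',q[1]);p=np.array([0,0,k[0]])
    M=M*r('z',s[0]*q[2]);p=p+M.apply([k[1],0,k[2]])
    M=M*r('y',q[3]);p=p+M.apply([k[3],0,k[4]])
    M=M*r('z',s[1]*q[4])*r('y',q[5]);p=p+M.apply([k[5],0,k[6]])
    return p,M*r('z',s[2]*q[6]+np.pi/2*s[3])
def fit():
    best=None
    for s in [(a,b,c,e) for a in(1,-1) for b in(1,-1) for c in(1,-1) for e in(1,-1)]:
        def f(k):
            o=[]
            for q,p,e in D:
                P,M=fk(q,k,s);o+=list((P-p)*5)+list((M.inv()*R.from_euler('xyz',e,degrees=True)).as_rotvec())
            return o
        x=least_squares(f,[.3,0,.35,0,.35,0,.25])
        if best is None or x.cost<best[0]:best=(x.cost,x.x,s,np.abs(x.fun).max())
    return best
LO=np.array([-163.93,-17.29,-79.2,3.27,-89.18,5.43,-154.24]);HI=np.array([163.93,119.83,71.16,140.29,269.18,117.66,154.24])
E
python3 - <<'E'
from fk import *; from goto import O,B,G
c,k,s,e=fit();print(c,k.round(4),s,e)
q0=env.get_obs()['qpos']
for z in(240,215,195,160,118):
    T=O+B@[0,0,z/1000]
    for q3 in(-70,-50,-30,-10,10,30,50,65):
        def f(q):
            P,M=fk(q,k,s);return np.r_[(P-T)*10,(M.inv()*R.from_matrix(G)).as_rotvec()*3,(q[2]-q3)*.0003]
        x=q0.copy();x[2]=q3;x[0]=x[0]-(q3-q0[2]);x=least_squares(f,np.clip(x,LO+.1,HI-.1),bounds=(LO,HI))
        if np.abs(x.fun[:6]).max()<.01: print(z,q3,x.x.round(0))
E
```

```text
0.0397565203767622 [ 1.225e-01 -1.000e-04  4.095e-01 -8.670e-02  5.075e-01 -1.100e-02
  2.478e-01] (-1, -1, -1, 1) 0.14313194881537109
118 -70 [ 68. -17. -31. 130. -22.  41.  27.]
118 -50 [ 68. -17. -31. 130. -22.  41.  27.]
118 -30 [ 67. -17. -30. 130. -22.  41.  27.]
118 -10 [ 44. -15. -10. 130. -11.  39.  18.]
118 10 [ 22. -15.  10. 131.  -2.  39.  10.]
118 30 [ -1. -17.  30. 131.   9.  39.   1.]
118 50 [ -2. -17.  31. 131.   9.  39.   0.]
118 65 [ -2. -17.  31. 131.   9.  39.   0.]
```

```bash
python3 - <<'E'
from fk import *
import itertools
def rot(q,s,off):
    q=np.radians(q); M=R.identity()
    for i,a in enumerate('zyzyzyz'): M=M*R.from_euler(a,s[i]*q[i]+off[i])
    return M
res=[]
for s in itertools.product((1,-1),repeat=7):
    if s[1]<0: continue
    def f(off): return np.concatenate([(rot(q,s,off).inv()*R.from_euler('xyz',e,degrees=True)).as_rotvec() for q,p,e in D])
    for o7 in(np.pi/2,-np.pi/2):
        x=least_squares(f,[0,0,0,0,0,0,o7]);res.append((x.cost,s,x.x.round(2),np.abs(x.fun).max()))
res.sort(key=lambda r:r[0])
for r in res[:5]:print(r)
E
```

```text
(np.float64(0.0003783147504099978), (-1, 1, -1, 1, 1, -1, -1), array([-0.01,  0.  ,  6.28,  3.14,  3.14, -3.14, -1.58]), np.float64(0.014330196868558796))
(np.float64(0.00037831475041000127), (-1, 1, 1, 1, -1, -1, -1), array([-0.01,  3.15,  0.  , -3.15, -3.14, -0.  , -1.58]), np.float64(0.01433019694594746))
(np.float64(0.00037831475041000343), (-1, 1, 1, 1, 1, -1, -1), array([-0.01,  3.15,  0.  , -0.01,  3.14,  3.14, -1.58]), np.float64(0.01433019682340875))
(np.float64(0.00037831475041000555), (-1, 1, -1, 1, -1, 1, -1), array([-0.01,  0.  , -0.  , -0.01,  0.  ,  0.  ,  1.56]), np.float64(0.014330196947144663))
(np.float64(0.0003783147504100107), (-1, 1, 1, -1, 1, -1, -1), array([-0.01, -3.14, -3.14,  0.01, -0.  , -3.14, -1.58]), np.float64(0.014330196852680195))
```

```bash
cat > fk2.py <<'E'
from fk import *
def cols(q):
    q=np.radians(q);E=lambda a,t:R.from_euler(a,t)
    M1=E('z',-q[0]);M2=M1*E('y',q[1]);M3=M2*E('z',-q[2]);M4=M3*E('y',q[3]);M5=M4*E('z',-q[4]);M6=M5*E('y',q[5]);M7=M6*E('z',-q[6]+np.pi/2)
    m=[M.as_matrix() for M in(M1,M3,M4,M6)]
    return np.c_[[0,0,1.],m[0][:,0],m[1][:,[0,2]],m[2][:,[0,2]],m[3][:,[0,2]]],M7
A=np.vstack([cols(q)[0] for q,p,e in D]);b=np.concatenate([p for q,p,e in D])
K=np.linalg.lstsq(A,b,rcond=None)[0]
if __name__=="__main__":
    print(K.round(4),((A@K-b).reshape(-1,3)*1000).round(1))
def fk(q):
    C,M=cols(q);return C@K,M
E
python3 fk2.py; python3 - <<'E'
from fk2 import *; from goto import O,B,G
q0=env.get_obs()['qpos']
P,M=fk(q0);print(P,env.get_obs()['tool_pos'])
for z in(240,215,195,160,118):
    T=O+B@[0,0,z/1000];got=set()
    for q3 in(-70,-40,-10,20,45,65):
      for q20 in(-10,20,40):
        def f(q):
            P,M=fk(q);return np.r_[(P-T)*10,(M.inv()*R.from_matrix(G)).as_rotvec()*3,(q[2]-q3)*.0003]
        x=q0.copy();x[2]=q3;x[1]=q20;x[0]=x[0]-(q3-q0[2]);x=least_squares(f,np.clip(x,LO+.1,HI-.1),bounds=(LO,HI))
        if np.abs(x.fun[:6]).max()<.02: got.add(tuple(int(v) for v in x.x.round(0)))
    print(z,got)
E
```

```text
[ 0.193   0.0427  0.0434  0.4308 -0.0153  0.4853  0.0479  0.2618] [[ 22.8   7.9   0.5]
 [ 11.9   4.3   1.7]
 [ -0.   -6.4  -0.2]
 [ -4.7  -5.2   5.1]
 [  6.6  -8.8  -1. ]
 [  1.8  15.1 -10.1]
 [  9.5  12.2   4. ]]
[ 0.42637119 -0.24909216  0.26097509] [ 0.42046536 -0.26510255  0.26025127]
240 set()
215 set()
195 set()
160 {(13, -17, 20, 128, 2, 43, 9), (45, -16, -10, 128, -11, 43, 18), (7, -17, 25, 128, 5, 43, 7), (61, -17, -25, 128, -18, 44, 23), (62, -17, -25, 128, -18, 44, 23)}
118 {(-12, -14, 45, 127, 8, 37, 5), (44, -11, -10, 129, -11, 37, 18), (96, -17, -58, 126, -31, 41, 32), (-28, -17, 58, 126, 17, 38, -2), (75, -13, -40, 128, -21, 38, 24), (14, -12, 20, 129, -1, 37, 12)}
```

Request:
drive_tool(
  moves=[
    [[4.6, -7, 8], [0.06, 0, -0.004], 1],
    [[4.6, -7, 8], [0.06, -0.005, -0.004], 1],
    [[0, 0, 0], [0, 0, 0], 1],
    [[0, 0, 0], [0, 0, 0], 1],
  ],
)

```text
time_s: 10.72
tool_pos: [0.422, -0.2549, 0.2452]
tool_rot: [162.5, 0.0, 66.9]
force: [0.6, -0.3, -0.6]
grip_width: 0.0118
grasp_force: 30.0
```

```bash
python3 goto.py 0 0 200; python3 - <<'E'
from h import *
o=env.get_obs();print(o['qpos'].round(2),o['tool_pos'].round(4),o['tool_rot'].round(1))
im,d,p,c=cloud("wrist");np.savez("w3.npz",im=im,d=d,p=p)
cv2.imwrite("pics/w3.png",cv2.resize(im,(768,576)))
E
```

```text
t 10.7167 q [ 42. -13. -11. 117.  -6.  58.  10.] pos [ 0.422  -0.2549  0.2452] F bay [ 0.3 -0.1 -0.8]
bay pos mm [ 25.4   0.6 204.3] turn to go [-0.1444 -0.0012  0.003 ]
target [ 0.4024 -0.2472  0.2303] shift now-axes [ -0.5 -24.6   7.9] shift bay-tool-axes [ -0.6 -25.4   4.3]
[ 42.49 -13.03 -11.24 117.47  -5.83  58.08  10.42] [ 0.422  -0.2549  0.2452] [162.5   0.   66.9]
```

View pics/w3.png

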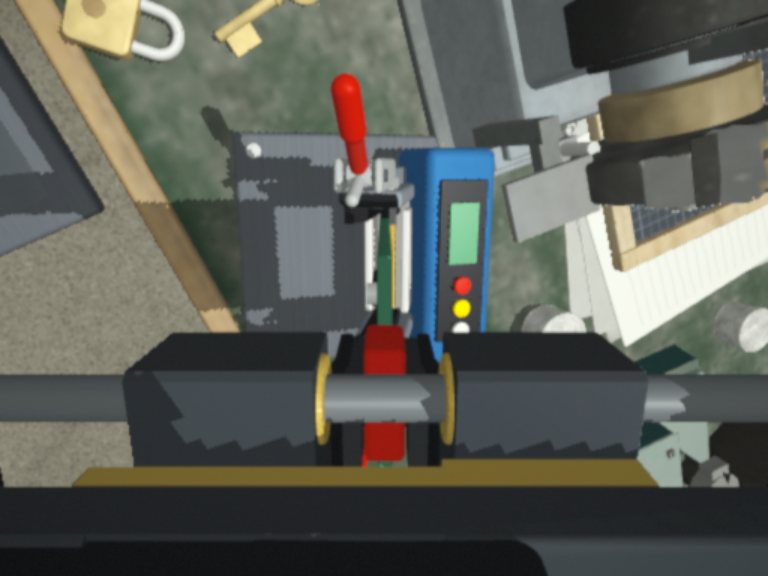

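```bash
cat > meas.py <<'E'
from h import *; from goto import O,B
import sys
z=np.load(sys.argv[1]);p=z['p'];q=(p-O)@B*1000;u,v,w=q[...,0],q[...,1],q[...,2]
H,S,V=cv2.split(cv2.cvtColor(z['im'],cv2.COLOR_BGR2HSV));ok=z['d']>0
g=ok&(H>50)&(H<95)&(S>60)&(abs(u)<40)&(abs(v)<60)&(w>70)&(w<220)
print("green",g.sum(),"u",np.percentile(u[g],[2,50,98]).round(1),"v",np.percentile(v[g],[2,50,98]).round(1),"w",np.percentile(w[g],[2,50,98]).round(1))
if g.sum()>20: print(" u vs w fit",np.polyfit(w[g],u[g],1).round(3),"top-v",np.percentile(v[g],99.5).round(1))
for nm,m in(("front",abs(u+10)<6),("back",abs(u-10)<6)):
    b=ok&m&(S<60)&(V>90)&(w>60)&(w<108)&(v>46)&(v<80)
    if b.sum()>5:print("bracketL",nm,b.sum(),"u",np.median(u[b]).round(1),"v",np.percentile(v[b],[2,50,98]).round(1),"wmax",np.percentile(w[b],99).round(1))
b=ok&(V<70)&(S<90)&(w>5)&(w<90)&(v>20)&(v<52)&(abs(u)<25)
print("guideL",b.sum(),"u",np.percentile(u[b],[2,10,50,90,98]).round(1),"v",np.percentile(v[b],[1,3,10,50,97]).round(1),"w",np.percentile(w[b],[2,98]).round(1))
r=ok&((H<8)|(H>172))&(S>150)&(abs(u)<20)&(v>50)&(v<120)&(w>80)
print("leverL",r.sum(),"u",np.median(u[r]).round(1),"vmax",v[r].max().round(1),"wmax",w[r].max().round(1))
E
python3 meas.py w3.npz; python3 meas.py w2.npz|tail -4
```

```text
green 632 u [10.3 21.3 24. ] v [-35.9  30.8  39.8] w [107.8 187.  188.5]
 u vs w fit [ 0.15  -6.112] top-v 39.9
bracketL front 271 u -10.5 v [50.5 60.  68.1] wmax 106.6
bracketL back 366 u 8.6 v [47.5 59.2 68.2] wmax 106.6
guideL 484 u [-16.7 -15.   -5.9   8.   11.5] v [34.4 34.7 36.  42.3 49.6] w [27.2 82.1]
leverL 1027 u -1.6 vmax 100.3 wmax 135.1Traceback (most recent call last):
  File "meas.py", line 6, in <module>
    print("green",g.sum(),"u",np.percentile(u[g],[2,50,98]).round(1),"v",np.percentile(v[g],[2,50,98]).round(1),"w",np.percentile(w[g],[2,50,98]).round(1))
                              ~~~~~~~~~~~~~^^^^^^^^^^^^^^^^
    return _quantile_unchecked(
        a, q, axis, out, overwrite_input, method, keepdims, weights)
    return _ureduce(a,
                    func=_quantile_ureduce_func,
    ...<5 lines>...
                    overwrite_input=overwrite_input,
                    method=method)
    r = func(a, **kwargs)
    result = _quantile(arr,
                       quantiles=q,
    ...<2 lines>...
                       out=out,
                       weights=wgt)
    slices_having_nans = np.isnan(arr[-1, ...])
                                  ~~~^^^^^^^^^
IndexError: index -1 is out of bounds for axis 0 with size 0
```

Request:
drive_tool(
  moves=[
    [[-0.6, -2.5, 5], [0, 0, 0], 1],
    [[0, -2.5, 6], [0, 0, 0], 1],
    [[0, -2, 6], [0, 0, 0], 1],
    [[0, 0, 3], [0, 0, 0], 1],
    [[0, 0, 0], [0, 0, 0], 1],
  ],
)

```text
time_s: 11.18
tool_pos: [0.4178, -0.2537, 0.219]
tool_rot: [162.9, -0.1, 66.9]
force: [0.8, 0.8, -2.0]
grip_width: 0.0116
grasp_force: 30.0
```

```bash
cat >> goto.py <<'E'
    f=o['tool_pos']-.111*(-Rt[:,2]); print("foot bay mm",((f-O)@B*1000).round(1))
E
python3 goto.py
```

```text
t 11.1833 q [ 42. -12. -11. 120.  -6.  55.  11.] pos [ 0.4178 -0.2537  0.219 ] F bay [-0.5  1.1 -1.9]
bay pos mm [ 10.2   0.  182.6] turn to go [-0.1522 -0.0019  0.0016]
foot bay mm [-6.7  0.2 72.8]
```

Request:
drive_tool(
  moves=[
    [[0, 0, 0], [-0.04, 0, 0], 1],
    [[0, -2, 0], [-0.04, 0, 0], 1],
    [[0, -2, 0], [-0.03, 0, 0], 1],
    [[0, 0, 0], [0, 0, 0], 1],
    [[0, 0, 0], [0, 0, 0], 1],
    [[0, 0, 0], [0, 0, 0], 1],
  ],
)

```text
time_s: 11.68
tool_pos: [0.4154, -0.2527, 0.2193]
tool_rot: [156.5, -0.0, 66.9]
force: [-0.4, 0.3, -0.9]
grip_width: 0.012
grasp_force: 30.0
```

```bash
python3 goto.py
```

```text
t 11.6833 q [ 42. -17. -10. 125.  -9.  49.  13.] pos [ 0.4154 -0.2527  0.2193] F bay [-0.9  0.1 -0.6]
bay pos mm [  8.   0. 184.] turn to go [-0.0403 -0.0016  0.0019]
foot bay mm [ 3.5  0.2 73.1]
```

Request:
drive_tool(
  moves=[
    [[0, -1, 4], [0, 0, 0], 1],
    [[0, -1, 4], [0, 0, 0], 1],
    [[0, -1, 3], [0, 0, 0], 1],
    [[0, 0, 0], [0, 0, 0], 1],
    [[0, 0, 0], [0, 0, 0], 1],
    [[0, 0, 0], [0, 0, 0], 1],
  ],
)

```text
time_s: 12.18
tool_pos: [0.4165, -0.2533, 0.2075]
tool_rot: [156.6, -0.1, 66.9]
force: [-0.3, -0.4, -0.7]
grip_width: 0.0116
grasp_force: 30.0
```

```bash
python3 goto.py; python3 - <<'E'
from h import *
im,d,p,c=cloud("wrist");np.savez("w4.npz",im=im,d=d,p=p)
cv2.imwrite("pics/w4.png",cv2.resize(im[90:250,190:330],(700,800)[:2])[:600])
E
python3 meas.py w4.npz
```

```text
t 12.1833 q [ 42. -16. -10. 126.  -9.  47.  13.] pos [ 0.4165 -0.2533  0.2075] F bay [-0.4 -0.4 -0.5]
bay pos mm [  4.   -0.  172.8] turn to go [-0.0408 -0.0018  0.0017]
foot bay mm [-0.6  0.2 61.9]
green 602 u [-0.7  2.5  4.9] v [-36.3  31.   39.4] w [ 84.8 155.6 157.2]
 u vs w fit [ 0.04  -3.285] top-v 39.5
bracketL front 354 u -9.9 v [50.8 60.3 68. ] wmax 107.1
bracketL back 261 u 8.0 v [47.5 59.2 67.9] wmax 107.3
guideL 603 u [-16.1 -14.6  -6.1   8.7  11.5] v [34.9 35.4 36.4 43.2 50.3] w [59.5 82.3]
leverL 1453 u -1.6 vmax 100.5 wmax 135.2
```

View pics/w4.png

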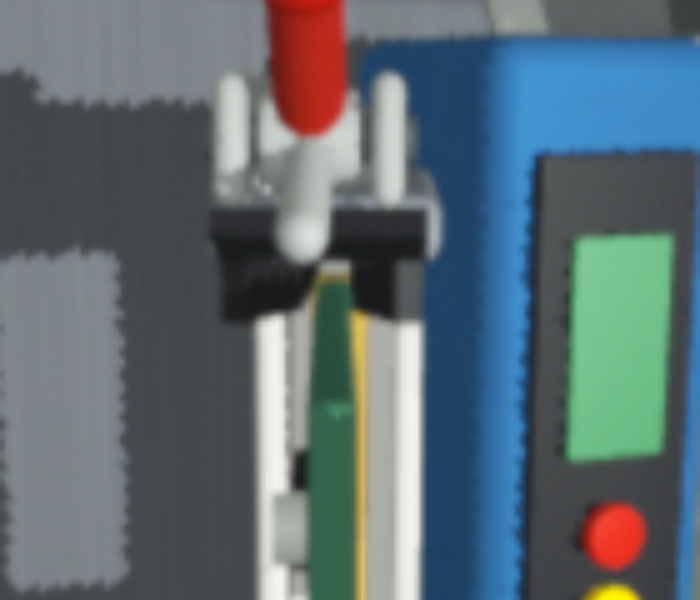

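The picture shows the card (green, about x 330) centred between the lips of the left guide mouth and under the lever toe. I'll continue down, removing the last of the lean error.

Request:
drive_tool(
  moves=[
    [[0, -0.75, 4], [-0.008, 0, 0], 1],
    [[0, -0.75, 4], [-0.008, 0, 0], 1],
    [[0, -0.75, 4], [-0.008, 0, 0], 1],
    [[0, -0.75, 4], [-0.008, 0, 0], 1],
    [[0, -0.75, 3], [-0.008, 0, 0], 1],
    [[0, 0, 0], [0, 0, 0], 1],
    [[0, 0, 0], [0, 0, 0], 1],
  ],
)

```text
time_s: 12.82
tool_pos: [0.4204, -0.2549, 0.1884]
tool_rot: [154.3, -0.1, 66.9]
force: [0.3, -0.7, -1.3]
grip_width: 0.0116
grasp_force: 30.0
```

```bash
python3 goto.py
```

```text
t 12.8167 q [ 42. -16. -10. 129. -10.  42.  14.] pos [ 0.4204 -0.2549  0.1884] F bay [-0.  -0.5 -1.4]
bay pos mm [ -0.6  -0.  153.7] turn to go [-0.0008 -0.0018  0.0015]
foot bay mm [-0.7  0.2 42.7]
```

Request:
drive_tool(
  moves=[
    [[0, 0, 5], [0, 0, 0], 1],
    [[0, 0, 5], [0, 0, 0], 1],
    [[0, 0, 5], [0, 0, 0], 1],
    [[0, 0, 5], [0, 0, 0], 1],
    [[0, 0, 4], [0, 0, 0], 1],
    [[0, 0, 0], [0, 0, 0], 1],
    [[0, 0, 0], [0, 0, 0], 1],
  ],
)

```text
time_s: 13.4
tool_pos: [0.4302, -0.259, 0.1667]
tool_rot: [154.3, -0.1, 66.9]
force: [0.1, 2.2, -2.8]
grip_width: 0.0122
grasp_force: 30.0
```

```bash
python3 goto.py
```

```text
t 13.4 q [ 41. -13. -10. 129.  -9.  39.  14.] pos [ 0.4302 -0.259   0.1667] F bay [-1.9  2.  -2.2]
bay pos mm [ -0.4   0.2 129.6] turn to go [-0.001  -0.002   0.0017]
foot bay mm [-0.6  0.4 18.6]
```

Request:
drive_tool(
  moves=[
    [[0, 0, 2], [0, 0, 0], 1],
    [[0, 0, 2], [0, 0, 0], 1],
    [[0, 0, 2], [0, 0, 0], 1],
    [[0, 0, 0], [0, 0, 0], 1],
  ],
)

```text
time_s: 13.73
tool_pos: [0.4326, -0.2599, 0.1614]
tool_rot: [154.3, -0.1, 66.9]
force: [0.2, 2.4, -2.0]
grip_width: 0.0125
grasp_force: 30.0
```

Request:
drive_tool(
  moves=[
    [[0, 0, 0.7], [0, 0, 0], 1],
    [[0, 0, 0.7], [0, 0, 0], 1],
    [[0, 0, 0], [0, 0, 0], 1],
  ],
)

```text
time_s: 13.98
tool_pos: [0.4331, -0.2601, 0.1603]
tool_rot: [154.3, -0.1, 66.9]
force: [-1.4, 2.9, 0.5]
grip_width: 0.0119
grasp_force: 30.0
```

```bash
python3 goto.py
```

```text
t 13.9833 q [ 41. -12. -10. 129.  -9.  38.  14.] pos [ 0.4331 -0.2601  0.1603] F bay [-1.9  2.1  1.5]
bay pos mm [ -0.4   0.3 122.5] turn to go [-0.0008 -0.002   0.0017]
foot bay mm [-0.5  0.5 11.5]
```

Request:
drive_tool(
  moves=[
    [[0, 0, 0], [0, 0, 0], 1],
    [[0, 0, 0.6], [0, 0, 0], 1],
    [[0, 0, 0], [0, 0, 0], 1],
  ],
)

```text
time_s: 14.23
tool_pos: [0.4333, -0.2602, 0.1598]
tool_rot: [154.3, -0.1, 66.9]
force: [-2.3, 4.2, 0.0]
grip_width: 0.0115
grasp_force: 30.0
```

```bash
python3 goto.py
```

```text
t 14.2333 q [ 41. -12. -10. 129.  -9.  38.  14.] pos [ 0.4333 -0.2602  0.1598] F bay [-3.4  3.   1.7]
bay pos mm [ -0.4   0.2 122. ] turn to go [-0.0008 -0.002   0.0018]
foot bay mm [-0.5  0.4 11. ]
```

Request:
drive_tool(
  moves=[
    [[0.3, -0.2, 0.6], [0, 0, 0], 1],
    [[0, 0, 0.5], [0, 0, 0], 1],
    [[0, 0, 0], [0, 0, 0], 1],
  ],
)

```text
time_s: 14.48
tool_pos: [0.4337, -0.2603, 0.1588]
tool_rot: [154.2, -0.0, 66.9]
force: [-1.5, 3.4, 0.4]
grip_width: 0.0115
grasp_force: 30.0
```

```bash
python3 goto.py
```

```text
t 14.4833 q [ 41. -12. -10. 129.  -9.  37.  14.] pos [ 0.4337 -0.2603  0.1588] F bay [-2.3  2.6  1.5]
bay pos mm [ -0.5   0.3 120.8] turn to go [-0.0004 -0.0016  0.0016]
foot bay mm [-0.5  0.5  9.8]
```

Request:
drive_tool(
  moves=[
    [[0.2, 0, 0.5], [0, 0, 0], 1],
    [[0, 0, 0.5], [0, 0, 0], 1],
    [[0, 0, 0], [0, 0, 0], 1],
  ],
)

```text
time_s: 14.73
tool_pos: [0.4342, -0.2604, 0.1579]
tool_rot: [154.2, -0.0, 66.9]
force: [-0.3, 3.3, -0.7]
grip_width: 0.0114
grasp_force: 30.0
```

```bash
python3 goto.py
```

```text
t 14.7333 q [ 41. -12. -10. 129.  -9.  37.  14.] pos [ 0.4342 -0.2604  0.1579] F bay [-1.7  2.9  0. ]
bay pos mm [ -0.5   0.3 119.8] turn to go [-0.0004 -0.0015  0.0015]
foot bay mm [-0.5  0.5  8.8]
```

Request:
drive_tool(
  moves=[
    [[0.2, 0, 0.5], [0, 0, 0], 1],
    [[0, 0, 0.5], [0, 0, 0], 1],
    [[0, 0, 0], [0, 0, 0], 1],
  ],
)

```text
time_s: 14.98
tool_pos: [0.4346, -0.2605, 0.1569]
tool_rot: [154.2, -0.0, 66.9]
force: [-1.0, 1.4, -1.2]
grip_width: 0.0116
grasp_force: 30.0
```

```bash
python3 goto.py
```

```text
t 14.9833 q [ 41. -12. -10. 129.  -9.  37.  14.] pos [ 0.4346 -0.2605  0.1569] F bay [-1.9  0.8 -0.5]
bay pos mm [ -0.5   0.4 118.8] turn to go [-0.0004 -0.0014  0.0015]
foot bay mm [-0.6  0.6  7.8]
```

Request:
drive_tool(
  moves=[
    [[0, 0, 0.5], [0, 0, 0], 1],
    [[0, 0, 0.5], [0, 0, 0], 1],
    [[0, 0, 0], [0, 0, 0], 1],
  ],
)

```text
time_s: 15.23
tool_pos: [0.4348, -0.2605, 0.1567]
tool_rot: [154.3, -0.0, 66.9]
force: [-6.5, 4.8, 5.8]
grip_width: 0.0117
grasp_force: 30.0
```

```bash
python3 goto.py
```

```text
t 15.2333 q [ 41. -12. -10. 129.  -9.  37.  14.] pos [ 0.4348 -0.2605  0.1567] F bay [-4.6  1.9  8.6]
bay pos mm [ -0.4   0.5 118.4] turn to go [-0.0008 -0.0015  0.0016]
foot bay mm [-0.5  0.7  7.4]
```

Contact felt (about 10 N). Releasing now, and checking the obstacle heights around the left lever.

Request:
drive_tool(
  moves=[
    [[0, 0, -0.3], [0, 0, 0], 0.5],
    [[0, 0, 0], [0, 0, 0], 0.5],
    [[0, 0, 0], [0, 0, 0], 0.5],
    [[0, 0, 0], [0, 0, 0], 0.5],
    [[0, 0, 0], [0, 0, 0], 0.5],
    [[0, 0, 0], [0, 0, 0], 0.5],
  ],
)

```text
time_s: 15.73
tool_pos: [0.4352, -0.2606, 0.1566]
tool_rot: [154.2, -0.0, 66.9]
force: [0.0, 0.2, 0.5]
grip_width: 0.0408
grasp_force: 0.0
```

```bash
python3 goto.py; python3 - <<'E'
from h import *
for f in("top","scene","w1","w2"):
    p=np.load(f+".npz")['p'];z=p[...,2]
    for x0,x1 in((.48,.50),(.5,.52),(.52,.54),(.54,.56),(.56,.58)):
        print(f,x0,[ (y,round(float(z[(p[...,0]>x0)&(p[...,0]<x1)&(p[...,1]>y)&(p[...,1]<y+.03)&(z<.4)].max(initial=0)),3)) for y in(-.22,-.19,-.16,-.13,-.1,-.07)])
E
```

```text
t 15.7333 q [ 41. -12. -10. 129.  -9.  37.  14.] pos [ 0.4352 -0.2606  0.1566] F bay [0.2 0.2 0.5]
bay pos mm [-1.000e-01  6.000e-01  1.183e+02] turn to go [ 0.0002 -0.0015  0.0016]
foot bay mm [-0.1  0.8  7.3]
top 0.48 [(-0.22, 0.14), (-0.19, 0.006), (-0.16, 0.011), (-0.13, 0.013), (-0.1, 0.012), (-0.07, 0.101)]
top 0.5 [(-0.22, 0.022), (-0.19, 0.008), (-0.16, 0.009), (-0.13, 0.015), (-0.1, 0.017), (-0.07, 0.109)]
top 0.52 [(-0.22, 0.022), (-0.19, 0.008), (-0.16, 0.01), (-0.13, 0.008), (-0.1, 0.116), (-0.07, 0.113)]
top 0.54 [(-0.22, 0.162), (-0.19, 0.009), (-0.16, 0.013), (-0.13, 0.007), (-0.1, 0.005), (-0.07, 0.11)]
top 0.56 [(-0.22, 0.135), (-0.19, 0.027), (-0.16, 0.022), (-0.13, 0.022), (-0.1, 0.012), (-0.07, 0.093)]
scene 0.48 [(-0.22, 0.128), (-0.19, 0.012), (-0.16, 0.006), (-0.13, 0.011), (-0.1, 0.011), (-0.07, 0.097)]
scene 0.5 [(-0.22, 0.013), (-0.19, 0.006), (-0.16, 0.004), (-0.13, 0.005), (-0.1, 0.108), (-0.07, 0.11)]
scene 0.52 [(-0.22, 0.062), (-0.19, 0.006), (-0.16, 0.003), (-0.13, 0.008), (-0.1, 0.116), (-0.07, 0.114)]
scene 0.54 [(-0.22, 0.166), (-0.19, 0.013), (-0.1
[... 453 characters left out ...]
(-0.07, 0.0)]
w1 0.54 [(-0.22, 0.01), (-0.19, 0.001), (-0.16, 0.001), (-0.13, 0.002), (-0.1, 0.002), (-0.07, 0.0)]
w1 0.56 [(-0.22, 0.175), (-0.19, 0.05), (-0.16, 0.022), (-0.13, 0.017), (-0.1, 0.001), (-0.07, 0.0)]
w2 0.48 [(-0.22, 0.139), (-0.19, 0.001), (-0.16, 0.001), (-0.13, 0.0), (-0.1, 0.0), (-0.07, 0.0)]
w2 0.5 [(-0.22, 0.011), (-0.19, 0.002), (-0.16, 0.001), (-0.13, 0.0), (-0.1, 0.0), (-0.07, 0.0)]
w2 0.52 [(-0.22, 0.011), (-0.19, 0.002), (-0.16, 0.001), (-0.13, 0.0), (-0.1, 0.0), (-0.07, 0.0)]
w2 0.54 [(-0.22, 0.151), (-0.19, 0.002), (-0.16, 0.0), (-0.13, 0.0), (-0.1, 0.0), (-0.07, 0.0)]
w2 0.56 [(-0.22, 0.044), (-0.19, 0.013), (-0.16, 0.0), (-0.13, 0.0), (-0.1, 0.0), (-0.07, 0.0)]
```

Request:
drive_tool(
  moves=[
    [[0, 0, -5], [0, 0, 0], 0.5],
    [[0, 0, -10], [0, 0, 0], 0.5],
    [[0, 0, -10], [0, 0, 0], 0.5],
    [[0, 0, -10], [0, 0, 0], 0.5],
    [[0, 0, -10], [0, 0, 0], 0.5],
    [[0, 0, -5], [0, 0, 0], 1],
    [[0, 0, 0], [0, 0, 0], 1],
    [[0, 0, 0], [0, 0, 0], 1],
  ],
)

```text
time_s: 16.4
tool_pos: [0.417, -0.2534, 0.2012]
tool_rot: [154.3, -0.1, 66.9]
force: [-0.2, -0.5, 0.0]
grip_width: 0.0305
grasp_force: 0.0
```

```bash
python3 goto.py 0 120 168; python3 - <<'E'
from h import *
im,d,p,c=cloud("wrist");np.savez("w5.npz",im=im,d=d,p=p)
cv2.imwrite("pics/w5.png",cv2.resize(im,(768,576)))
E
python3 meas.py w5.npz
```

```text
t 16.4 q [ 41. -17.  -9. 128. -10.  44.  14.] pos [ 0.417  -0.2534  0.2012] F bay [-0.  -0.6  0. ]
bay pos mm [1.700e+00 1.000e-01 1.669e+02] turn to go [-0.001  -0.0018  0.0017]
target [ 0.4625 -0.1424  0.2015] shift now-axes [119.9  -1.5  -0.9] shift bay-tool-axes [119.9  -1.7  -1.1]
foot bay mm [ 1.6  0.3 55.9]
green 405 u [-6.5 -3.4 -1.2] v [16.  30.  40.1] w [ 73.8 100.5 102. ]
 u vs w fit [-0.042  0.463] top-v 40.1
bracketL front 379 u -10.2 v [50.9 60.2 68.1] wmax 106.7
bracketL back 272 u 7.3 v [47.2 59.1 68.1] wmax 106.7
guideL 604 u [-16.5 -15.1  -7.8   8.   11. ] v [34.8 35.3 36.6 43.4 50.3] w [60.3 81.8]
leverL 1557 u -2.5 vmax 101.0 wmax 135.0
```

View pics/w5.png

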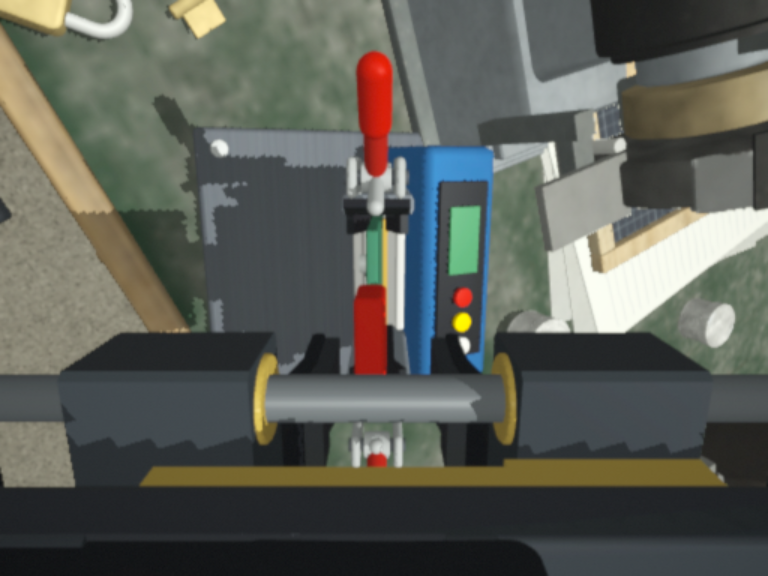

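Request:
drive_tool(
  moves=[
    [[30, 0, 0], [0, 0, 0], 1],
    [[40, 0, 0], [0, 0, 0], 1],
    [[30, 0, 0], [0, 0, 0], 1],
    [[20, 0, 0], [0, 0, 0], 1],
    [[0, 0, 0], [0, 0, 0], 1],
    [[0, 0, 0], [0, 0, 0], 1],
    [[0, 0, 0], [0, 0, 0], 1],
  ],
)

```text
time_s: 17.03
tool_pos: [0.4684, -0.1461, 0.1985]
tool_rot: [154.6, -0.1, 66.9]
force: [0.0, -0.7, 0.8]
grip_width: 0.0001
grasp_force: 0.0
```

```bash
python3 goto.py -2 120 137
```

```text
t 17.0333 q [ 29. -17. -16. 128.  -0.  44. -10.] pos [ 0.4684 -0.1461  0.1985] F bay [ 0.7 -0.7  0.6]
bay pos mm [  4.8 118.9 162.3] turn to go [-0.0063 -0.002   0.0013]
target [ 0.4733 -0.147   0.1727] shift now-axes [ 1.  -6.7 25.4] shift bay-tool-axes [ 1.1 -6.8 25.3]
foot bay mm [  4.1 119.1  51.3]
```

Request:
drive_tool(
  moves=[
    [[1, -2, 8], [0, 0, 0], 1],
    [[0, -2, 9], [0, 0, 0], 1],
    [[0, -2, 8], [0, 0, 0], 1],
    [[0, 0, 0], [0, 0, 0], 1],
    [[0, 0, 0], [0, 0, 0], 1],
  ],
)

```text
time_s: 17.45
tool_pos: [0.4733, -0.1468, 0.172]
tool_rot: [154.7, -0.1, 66.9]
force: [-0.2, 0.3, -0.9]
grip_width: 0.0003
grasp_force: 0.0
```

Request:
drive_tool(
  moves=[
    [[-5, 0, 0], [0, 0, 0], 1],
    [[-5, 0, 0], [0, 0, 0], 1],
    [[-5, 0, 0], [0, 0, 0], 1],
    [[-5, 0, 0], [0, 0, 0], 1],
    [[0, 0, 0], [0, 0, 0], 1],
  ],
)

```text
time_s: 17.87
tool_pos: [0.4693, -0.1581, 0.1758]
tool_rot: [154.5, -0.6, 67.2]
force: [-3.9, 25.8, 12.8]
grip_width: 0.0007
grasp_force: 11.8
```

```bash
python3 goto.py -2 75 137
```

```text
t 17.8667 q [ 30. -15. -15. 129.  -1.  40.  -7.] pos [ 0.4693 -0.1581  0.1758] F bay [-6.9 22.2 17.5]
bay pos mm [-1.000e-01  1.083e+02  1.395e+02] turn to go [-0.0048 -0.0127  0.0035]
target [ 0.4555 -0.1884  0.1727] shift now-axes [-33.3  -2.1   2. ] shift bay-tool-axes [-33.3  -1.9   2.5]
foot bay mm [ -0.6 109.7  28.5]
```

Request:
drive_tool(
  moves=[
    [[9, 0, 0], [0, 0, 0], 1],
    [[0, 0, 0], [0, 0, 0], 1],
    [[-3, 0, -3.5], [0, 0, 0], 1],
    [[-3, 0, -3.5], [0, 0, 0], 1],
    [[-3.7, 0, -2.8], [0, 0, 0], 1],
    [[-3.8, 0, -2.7], [0, 0, 0], 1],
    [[0, 0, 0], [0, 0, 0], 1],
  ],
)

```text
time_s: 18.45
tool_pos: [0.459, -0.1687, 0.1854]
tool_rot: [154.5, -0.1, 66.8]
force: [1.0, 1.0, 0.7]
grip_width: 0.0004
grasp_force: 0.2
```

```bash
python3 goto.py -2 87 151
```

```text
t 18.45 q [ 29. -16. -13. 129.  -1.  42.  -6.] pos [ 0.459  -0.1687  0.1854] F bay [0.8 1.3 0.4]
bay pos mm [ -0.6  94.4 150.4] turn to go [-0.0051 -0.0014 -0.0004]
target [ 0.4546 -0.1749  0.1853] shift now-axes [-7.4 -1.4 -0.6] shift bay-tool-axes [-7.4 -1.4 -0.6]
foot bay mm [-1.1 94.6 39.4]
```

Request:
drive_tool(
  moves=[
    [[-4, 0, -1], [0, 0, 0], 1],
    [[-4, 0, -1], [0, 0, 0], 1],
    [[-4, 0, -0.5], [0, 0, 0], 1],
    [[0, 0, 0], [0, 0, 0], 1],
  ],
)

```text
time_s: 18.78
tool_pos: [0.4534, -0.1788, 0.1869]
tool_rot: [154.6, -0.1, 66.8]
force: [-0.3, 0.4, 0.2]
grip_width: 0.0002
grasp_force: 0.0
```

Request:
drive_tool(
  moves=[
    [[-3, 0, 0], [0, 0, 0], 1],
    [[-3, 0, 0], [0, 0, 0], 1],
    [[-3, 0, 0], [0, 0, 0], 1],
    [[0, 0, 0], [0, 0, 0], 1],
  ],
)

```text
time_s: 19.12
tool_pos: [0.4504, -0.1855, 0.1869]
tool_rot: [154.6, -0.2, 66.9]
force: [-0.6, 3.9, 1.8]
grip_width: 0.0003
grasp_force: 1.7
```

```bash
python3 goto.py -2 65 151
```

```text
t 19.1167 q [ 29. -17. -10. 129.  -2.  42.  -3.] pos [ 0.4504 -0.1855  0.1869] F bay [-1.1  3.3  2.6]
bay pos mm [ -1.   75.6 152.4] turn to go [-0.0065 -0.0037  0.0014]
target [ 0.446  -0.1951  0.1853] shift now-axes [-10.6  -1.    1.3] shift bay-tool-axes [-10.6  -1.    1.4]
foot bay mm [-1.8 76.  41.4]
```

Request:
drive_tool(
  moves=[
    [[-2.5, 0, 0], [0, 0, 0], 1],
    [[-2.5, 0, 0], [0, 0, 0], 1],
    [[0, 0, 0], [0, 0, 0], 1],
    [[0, 0, 0], [0, 0, 0], 1],
  ],
)

```text
time_s: 19.45
tool_pos: [0.449, -0.1887, 0.1872]
tool_rot: [154.6, -0.2, 67.0]
force: [-1.5, 7.3, 4.3]
grip_width: 0.0004
grasp_force: 3.9
```

```bash
python3 goto.py -2 63 150
```

```text
t 19.45 q [ 30. -17.  -9. 129.  -2.  42.  -2.] pos [ 0.449  -0.1887  0.1872] F bay [-1.9  6.1  5.8]
bay pos mm [ -0.9  72.2 152.6] turn to go [-0.0064 -0.0052  0.0026]
target [ 0.4456 -0.1972  0.1844] shift now-axes [-9.2 -1.1  2.6] shift bay-tool-axes [-9.2 -1.1  2.6]
foot bay mm [-1.6 72.7 41.6]
```

Request:
drive_tool(
  moves=[
    [[-2, 0, 0], [0, 0, 0], 1],
    [[-2, 0, 0], [0, 0, 0], 1],
    [[0, 0, 0], [0, 0, 0], 1],
    [[0, 0, 0], [0, 0, 0], 1],
  ],
)

```text
time_s: 19.78
tool_pos: [0.4475, -0.1922, 0.1872]
tool_rot: [154.6, -0.2, 67.0]
force: [-1.6, 9.2, 5.4]
grip_width: 0.0005
grasp_force: 4.5
```

```bash
python3 goto.py -2 63 150; cat > lev.py <<'E'
from h import *; from goto import O,B
for n in("scene","top"):
    im,d,p,c=cloud(n);q=(p-O)@B*1000;H,S,V=cv2.split(cv2.cvtColor(im,cv2.COLOR_BGR2HSV))
    r=((H<9)|(H>171))&(S>120)&(d>0)&(abs(q[...,0])<22)&(q[...,2]>95)&(q[...,2]<150)
    for s in(1,-1):
        m=r&(q[...,1]*s>25)&(q[...,1]*s<115); a=q[m]
        if len(a)>3: print(n,"LR"[s<0],len(a),"med",np.median(a,0).round(1),"y",a[:,1].min().round(1),a[:,1].max().round(1),"theta~",round(float(np.arctan2(np.median(a[:,1])*s-60,np.median(a[:,2])-98)+.26),2))
    m=r&(abs(q[...,1])<22);a=q[m]
    if len(a): print(n,"grip top w",np.percentile(a[:,2],90).round(1),len(a))
E
python3 lev.py
```

```text
t 19.7833 q [ 30. -17.  -9. 129.  -3.  42.  -1.] pos [ 0.4475 -0.1922  0.1872] F bay [-2.3  7.8  7.1]
bay pos mm [ -0.9  68.3 152.6] turn to go [-0.0064 -0.0054  0.0027]
target [ 0.4456 -0.1972  0.1844] shift now-axes [-5.4 -1.1  2.6] shift bay-tool-axes [-5.3 -1.1  2.6]
foot bay mm [-1.6 68.9 41.6]
scene R 23 med [ -3.6 -78.4 126.9] y -91.2 -62.3 theta~ 0.83
top R 32 med [  1.9 -80.1 126.7] y -96.4 -63.1 theta~ 0.87
top grip top w 124.4 23
```

Request:
drive_tool(
  moves=[
    [[-2, 0, 0.5], [0, 0, 0], 1],
    [[-2, 0, 0.5], [0, 0, 0], 1],
    [[0, 0, 0], [0, 0, 0], 1],
    [[0, 0, 0], [0, 0, 0], 1],
  ],
)

```text
time_s: 20.22
tool_pos: [0.4471, -0.194, 0.187]
tool_rot: [154.6, -0.3, 67.1]
force: [-4.0, 16.1, 11.3]
grip_width: 0.0005
grasp_force: 8.4
```

```bash
python3 goto.py -2 63 150
```

```text
t 20.2167 q [ 30. -17.  -9. 129.  -3.  42.  -0.] pos [ 0.4471 -0.194   0.187 ] F bay [-4.1 13.3 14.6]
bay pos mm [ -0.7  66.5 152.3] turn to go [-0.0066 -0.0081  0.0035]
target [ 0.4456 -0.1972  0.1844] shift now-axes [-3.6 -1.3  2.3] shift bay-tool-axes [-3.5 -1.3  2.3]
foot bay mm [-1.5 67.4 41.3]
```

Request:
drive_tool(
  moves=[
    [[6, 0, 0], [0, 0, 0], 1],
    [[10, 0, 0], [0, 0, 0], 1],
    [[0, 3, -12], [0.04, 0, 0], 1],
    [[0, 3, -12], [0.04, 0, 0], 1],
    [[0, 3, -10], [0.04, 0, 0], 1],
    [[-20, 0, 0], [0, 0, 0], 1],
    [[-40, 0, 0], [0, 0, 0], 1],
    [[-40, 0, 0], [0, 0, 0], 1],
    [[-40, 0, 0], [0, 0, 0], 1],
    [[-40, 0, 0], [0, 0, 0], 1],
    [[-20, 0, 0], [0, 0, 0], 1],
    [[0, 0, 0], [0, 0, 0], 1],
  ],
)

```text
time_s: 21.22
tool_pos: [0.3649, -0.3709, 0.2201]
tool_rot: [161.5, 0.0, 66.4]
force: [-2.1, 0.6, 0.1]
grip_width: 0.0006
grasp_force: 0.0
```

```bash
python3 goto.py -2 -121 137;python3 lev.py
```

```text
t 21.2167 q [ 37.  -9.  10. 117.  -7.  55.  26.] pos [ 0.3649 -0.3709  0.2201] F bay [-1.9 -0.3  1. ]
bay pos mm [   8.5 -128.5  184.6] turn to go [-0.1265  0.0027 -0.0059]
target [ 0.3781 -0.3684  0.1727] shift now-axes [ 7.6 -4.5 48.5] shift bay-tool-axes [  7.5 -10.5  47.6]
foot bay mm [  -5.5 -128.8   74.5]
scene L 12 med [ -5.2  55.1 135.9] y 48.6 59.5 theta~ 0.13
scene R 23 med [ -3.5 -78.3 127.4] y -94.8 -62.0 theta~ 0.82
scene grip top w 123.8 35
top L 11 med [  1.1  54.6 143.6] y 44.2 58.8 theta~ 0.14
top R 28 med [  1.4 -81.6 125. ] y -95.2 -66.8 theta~ 0.94
top grip top w 122.5 40
```

Request:
drive_tool(
  moves=[
    [[4, -3, 5], [-0.06, 0, 0], 1],
    [[4, -3, 5], [-0.06, 0, -0.004], 1],
    [[0, -3, 10], [0, 0, 0], 1],
    [[0, -1, 14], [0, 0, 0], 1],
    [[0, 0, 14], [0, 0, 0], 1],
    [[0, 0, 0], [0, 0, 0], 1],
    [[0, 0, 0], [0, 0, 0], 1],
  ],
)

```text
time_s: 21.9
tool_pos: [0.3819, -0.3608, 0.172]
tool_rot: [154.7, -0.0, 67.2]
force: [0.2, 0.2, -0.5]
grip_width: 0.0004
grasp_force: 0.0
```

```bash
python3 goto.py -2 -109 135
```

```text
t 21.9 q [ 36.  -9.  10. 125. -13.  41.  32.] pos [ 0.3819 -0.3608  0.172 ] F bay [-0.2  0.3 -0.5]
bay pos mm [  -1.9 -112.5  136.2] turn to go [-0.0089 -0.004   0.0074]
target [ 0.3837 -0.3578  0.1709] shift now-axes [ 3.5 -0.1  1.2] shift bay-tool-axes [ 3.5 -0.1  1.2]
foot bay mm [  -2.9 -112.    25.2]
```

Request:
drive_tool(
  moves=[
    [[4, 0, -2], [0, 0, 0], 1],
    [[3, 0, -3.5], [0, 0, 0], 1],
    [[3, 0, -3.5], [0, 0, 0], 1],
    [[3.7, 0, -2.8], [0, 0, 0], 1],
    [[3.8, 0, -2.7], [0, 0, 0], 1],
    [[4, 0, -1.5], [0, 0, 0], 1],
    [[4, 0, -1.5], [0, 0, 0], 1],
    [[0, 0, 0], [0, 0, 0], 1],
  ],
)

```text
time_s: 22.57
tool_pos: [0.3853, -0.3345, 0.1894]
tool_rot: [154.5, -0.0, 67.2]
force: [0.2, -0.7, 1.0]
grip_width: 0.0005
grasp_force: 0.4
```

```bash
python3 goto.py -2 -78 153
```

```text
t 22.5667 q [ 36. -13.   7. 126. -10.  43.  27.] pos [ 0.3853 -0.3345  0.1894] F bay [ 0.9 -0.5  0.7]
bay pos mm [ -0.9 -87.  155. ] turn to go [-0.0051 -0.0036  0.0067]
target [ 0.3887 -0.3262  0.1871] shift now-axes [ 9.  -1.1  2.1] shift bay-tool-axes [ 9.  -1.1  2. ]
foot bay mm [ -1.4 -86.6  44. ]
```

Request:
drive_tool(
  moves=[
    [[3, 0, 0.5], [0, 0, 0], 1],
    [[3, 0, 0.5], [0, 0, 0], 1],
    [[3, 0, 0.5], [0, 0, 0], 1],
    [[3, 0, 0], [0, 0, 0], 1],
    [[0, 0, 0], [0, 0, 0], 1],
    [[0, 0, 0], [0, 0, 0], 1],
  ],
)

```text
time_s: 23.07
tool_pos: [0.3899, -0.324, 0.1869]
tool_rot: [154.6, -0.0, 67.2]
force: [0.3, -0.0, 0.3]
grip_width: 0.0005
grasp_force: 0.0
```

Request:
drive_tool(
  moves=[
    [[2, 0, 0], [0, 0, 0], 1],
    [[2, 0, 0], [0, 0, 0], 1],
    [[2, 0, 0], [0, 0, 0], 1],
    [[0, 0, 0], [0, 0, 0], 1],
    [[0, 0, 0], [0, 0, 0], 1],
  ],
)

```text
time_s: 23.48
tool_pos: [0.3922, -0.319, 0.1873]
tool_rot: [154.6, -0.0, 67.1]
force: [-0.9, -0.9, 0.6]
grip_width: 0.0004
grasp_force: 0.3
```

```bash
python3 goto.py -2 -63 153
```

```text
t 23.4833 q [ 35. -14.   5. 127.  -9.  43.  24.] pos [ 0.3922 -0.319   0.1873] F bay [-0.2 -1.2  0.7]
bay pos mm [ -1.6 -70.  153.1] turn to go [-0.0062 -0.003   0.0058]
target [ 0.3946 -0.3124  0.1871] shift now-axes [ 7.  -0.4  0.1] shift bay-tool-axes [ 7.  -0.4  0.1]
foot bay mm [ -2.3 -69.7  42.1]
```

Request:
drive_tool(
  moves=[
    [[2, 0, 0.3], [0, 0, 0], 1],
    [[2, 0, 0.3], [0, 0, 0], 1],
    [[2, 0, 0.3], [0, 0, 0], 1],
    [[0, 0, 0], [0, 0, 0], 1],
    [[0, 0, 0], [0, 0, 0], 1],
  ],
)

```text
time_s: 23.9
tool_pos: [0.3944, -0.3149, 0.187]
tool_rot: [154.5, 0.1, 67.1]
force: [-4.4, -3.1, 2.3]
grip_width: 0.0002
grasp_force: 2.4
```

```bash
python3 goto.py -2 -63 153
```

```text
t 23.9 q [ 35. -14.   5. 127.  -9.  42.  23.] pos [ 0.3944 -0.3149  0.187 ] F bay [-1.5 -4.6  3.3]
bay pos mm [ -1.4 -65.4 152.6] turn to go [-0.0055 -0.001   0.0053]
target [ 0.3946 -0.3124  0.1871] shift now-axes [ 2.4 -0.6 -0.4] shift bay-tool-axes [ 2.4 -0.6 -0.4]
foot bay mm [ -2.  -65.2  41.6]
```

Request:
drive_tool(
  moves=[
    [[2, 0, 0], [0, 0, 0], 1],
    [[2, 0, 0], [0, 0, 0], 1],
    [[0, 0, 0], [0, 0, 0], 1],
    [[0, 0, 0], [0, 0, 0], 1],
  ],
)

```text
time_s: 24.23
tool_pos: [0.3946, -0.3141, 0.1871]
tool_rot: [154.5, 0.3, 66.9]
force: [-6.5, -10.3, 1.1]
grip_width: 0.0004
grasp_force: 5.9
```

```bash
python3 goto.py -2 -60 153
```

```text
t 24.2333 q [ 35. -14.   5. 127.  -9.  42.  22.] pos [ 0.3946 -0.3141  0.1871] F bay [ -1.2 -12.    1.8]
bay pos mm [ -1.5 -64.6 152.8] turn to go [-0.0045  0.0034  0.004 ]
target [ 0.3958 -0.3096  0.1871] shift now-axes [ 4.6 -0.5 -0.2] shift bay-tool-axes [ 4.6 -0.5 -0.2]
foot bay mm [ -2.  -64.9  41.8]
```

Request:
drive_tool(
  moves=[
    [[2, 0, 0], [0, 0, 0], 1],
    [[1.5, 0, 0], [0, 0, 0], 1],
    [[0, 0, 0], [0, 0, 0], 1],
    [[0, 0, 0], [0, 0, 0], 1],
  ],
)

```text
time_s: 24.57
tool_pos: [0.3947, -0.3135, 0.1872]
tool_rot: [154.4, 0.4, 66.7]
force: [-7.9, -17.5, -0.9]
grip_width: 0.001
grasp_force: 9.1
```

```bash
python3 goto.py -2 -60 153;python3 lev.py
```

```text
t 24.5667 q [ 35. -14.   4. 127.  -8.  42.  21.] pos [ 0.3947 -0.3135  0.1872] F bay [ -0.8 -19.2  -0.7]
bay pos mm [ -1.5 -64.  152.9] turn to go [-0.0036  0.0074  0.0027]
target [ 0.3958 -0.3096  0.1871] shift now-axes [ 4.  -0.5 -0.1] shift bay-tool-axes [ 4.  -0.5 -0.1]
foot bay mm [ -1.9 -64.8  41.9]
scene L 13 med [ -4.8  54.4 135.4] y 48.9 59.9 theta~ 0.11
scene R 11 med [ -6.8 -49.1 141.2] y -57.1 -42.3 theta~ 0.01
scene grip top w 122.5 35
top L 10 med [ -0.   54.  139.9] y 43.5 58.4 theta~ 0.12
top grip top w 122.4 39
```

Request:
drive_tool(
  moves=[
    [[-6, 0, 0], [0, 0, 0], 1],
    [[-10, 0, 0], [0, 0, 0], 1],
    [[0, 3, -12], [0.04, 0, 0], 1],
    [[0, 3, -12], [0.04, 0, 0], 1],
    [[0, 3, -10], [0.04, 0, 0], 1],
    [[20, 0, 0], [0, 0, 0], 1],
    [[40, 0, 0], [0, 0, 0], 1],
    [[40, 0, 0], [0, 0, 0], 1],
    [[40, 0, 0], [0, 0, 0], 1],
    [[30, 0, 0], [0, 0, 0], 1],
    [[0, 0, 0], [0, 0, 0], 1],
    [[0, 0, 0], [0, 0, 0], 1],
  ],
)

```text
time_s: 25.67
tool_pos: [0.4536, -0.1609, 0.2213]
tool_rot: [161.4, 0.0, 67.4]
force: [0.3, -1.1, -0.1]
grip_width: 0.0001
grasp_force: 0.0
```

```bash
python3 goto.py -2 80 150
```

```text
t 25.6667 q [ 30. -15. -13. 122.  -2.  54.  -5.] pos [ 0.4536 -0.1609  0.2213] F bay [ 0.6 -0.9 -0.3]
bay pos mm [  7.8  99.5 186.3] turn to go [-0.1261 -0.0038  0.0104]
target [ 0.4523 -0.1815  0.1844] shift now-axes [-19.5  -5.4  37.1] shift bay-tool-axes [-19.5  -9.8  36.3]
foot bay mm [-6.1 99.8 76.1]
```

Request:
drive_tool(
  moves=[
    [[-3, -1, 9], [0, 0, 0], 1],
    [[-3, -2, 9], [-0.04, 0, 0.005], 1],
    [[-3, -3, 9], [-0.04, 0, 0.005], 1],
    [[-3, -3, 9], [-0.04, 0, 0], 1],
    [[0, 0, 0], [0, 0, 0], 1],
    [[0, 0, 0], [0, 0, 0], 1],
  ],
)

```text
time_s: 26.17
tool_pos: [0.4505, -0.1767, 0.1832]
tool_rot: [154.7, -0.2, 66.4]
force: [0.4, 0.2, 1.0]
grip_width: 0.0003
grasp_force: 0.0
```

```bash
python3 goto.py -2 66 150
```

```text
t 26.1667 q [ 30. -17. -12. 130.  -2.  42.  -5.] pos [ 0.4505 -0.1767  0.1832] F bay [0.7 0.3 0.8]
bay pos mm [ -5.7  83.7 150.4] turn to go [-0.0089 -0.001  -0.0068]
target [ 0.4468 -0.1944  0.1844] shift now-axes [-17.7   3.8   0.4] shift bay-tool-axes [-17.7   3.7   0.4]
foot bay mm [-6.7 83.9 39.4]
```

Request:
drive_tool(
  moves=[
    [[-5, 2, 0], [0, 0, 0], 1],
    [[-5, 2, 0], [0, 0, 0], 1],
    [[-4, 0, 0], [0, 0, 0], 1],
    [[-3, 0, 0], [0, 0, 0], 1],
    [[-2, 0, 0], [0, 0, 0], 1],
    [[0, 0, 0], [0, 0, 0], 1],
    [[0, 0, 0], [0, 0, 0], 1],
  ],
)

```text
time_s: 26.75
tool_pos: [0.4494, -0.1932, 0.1871]
tool_rot: [154.4, -0.3, 66.7]
force: [4.3, 5.0, 1.0]
grip_width: 0.0007
grasp_force: 2.3
```

```bash
python3 goto.py -2 63 150
```

```text
t 26.75 q [ 30. -17.  -9. 129.  -3.  42.  -1.] pos [ 0.4494 -0.1932  0.1871] F bay [2.2 6.3 0. ]
bay pos mm [  0.9  68.1 151.6] turn to go [-0.004  -0.0046 -0.0037]
target [ 0.4456 -0.1972  0.1844] shift now-axes [-5.1 -2.9  1.6] shift bay-tool-axes [-5.1 -2.9  1.6]
foot bay mm [ 0.5 68.6 40.6]
```

Request:
drive_tool(
  moves=[
    [[-2, 0, 0], [0, 0, 0], 1],
    [[-2, 0, 0], [0, 0, 0], 1],
    [[0, 0, 0], [0, 0, 0], 1],
    [[0, 0, 0], [0, 0, 0], 1],
  ],
)

```text
time_s: 27.08
tool_pos: [0.4491, -0.194, 0.1872]
tool_rot: [154.4, -0.5, 66.8]
force: [6.0, 12.3, 0.6]
grip_width: 0.0008
grasp_force: 5.9
```

```bash
python3 goto.py -2 63 150; python3 lev.py
```

```text
t 27.0833 q [ 30. -17.  -9. 129.  -3.  42.  -1.] pos [ 0.4491 -0.194   0.1872] F bay [ 0.9 13.7  0.2]
bay pos mm [  1.   67.3 151.6] turn to go [-0.0039 -0.0087 -0.0024]
target [ 0.4456 -0.1972  0.1844] shift now-axes [-4.4 -3.   1.6] shift bay-tool-axes [-4.3 -3.   1.6]
foot bay mm [ 0.6 68.3 40.6]
scene R 9 med [ -5.2 -48.4 145.2] y -54.4 -44.0 theta~ 0.02
top R 6 med [  1.6 -47.9 148.9] y -50.7 -44.3 theta~ 0.03
top grip top w 122.1 20
```

Request:
drive_tool(
  moves=[
    [[-2, 0, 0], [0, 0, 0], 1],
    [[-2, 0, 0], [0, 0, 0], 1],
    [[-1, 0, 0], [0, 0, 0], 1],
    [[0, 0, 0], [0, 0, 0], 1],
    [[0, 0, 0], [0, 0, 0], 1],
  ],
)

```text
time_s: 27.6
tool_pos: [0.4489, -0.1947, 0.1872]
tool_rot: [154.4, -0.7, 67.1]
force: [9.5, 22.8, 0.2]
grip_width: 0.0001
grasp_force: 10.6
```

```bash
python3 goto.py -2 63 150
```

```text
t 27.6 q [ 30. -16.  -9. 129.  -4.  42.   0.] pos [ 0.4489 -0.1947  0.1872] F bay [-0.2 24.7  0.3]
bay pos mm [  1.1  66.5 151.6] turn to go [-0.004  -0.014  -0.0007]
target [ 0.4456 -0.1972  0.1844] shift now-axes [-3.6 -3.1  1.6] shift bay-tool-axes [-3.5 -3.1  1.6]
foot bay mm [ 0.6 68.1 40.7]
```

Request:
drive_tool(
  moves=[
    [[8, 0, 0], [0, 0, 0], 1],
    [[10, 0, 0], [0, 0, 0], 1],
    [[0, 3, -12], [0.04, 0, 0], 1],
    [[0, 3, -14], [0.05, 0, 0], 1],
    [[0, 3, -14], [0.05, 0, 0], 1],
    [[-20, 5, -25], [0.1, 0, 0], 1],
    [[-35, 5, -25], [0.1, 0, 0], 1],
    [[-35, 5, -25], [0.1, 0, 0], 1],
    [[-35, 0, -20], [0, 0, 0], 1],
    [[-35, 0, -20], [0, 0, 0], 1],
    [[0, 0, 0], [0, 0, 0], 1],
    [[0, 0, 0], [0, 0, 0], 1],
  ],
)

```text
time_s: 28.6
tool_pos: [0.3803, -0.3309, 0.3412]
tool_rot: [179.7, -0.2, 66.3]
force: [0.7, 0.1, -0.1]
grip_width: 0.0005
grasp_force: 0.0
```

```bash
python3 goto.py; python3 lev.py; python3 - <<'E'
from h import *; from goto import O,B
im,d,p,c=cloud("wrist");np.savez("w6.npz",im=im,d=d,p=p)
q=(p-O)@B*1000;H,S,V=cv2.split(cv2.cvtColor(im,cv2.COLOR_BGR2HSV))
r=((H<9)|(H>171))&(S>120)&(d>0)&(abs(q[...,0])<25)&(q[...,2]>85)&(q[...,2]<160)
for s in(1,-1):
    a=q[r&(q[...,1]*s>25)&(q[...,1]*s<115)]
    if len(a): print("LR"[s<0],len(a),np.median(a,0).round(1),a.min(0).round(1),a.max(0).round(1))
a=q[r&(abs(q[...,1])<22)];print("grip",len(a),np.percentile(a,95,axis=0).round(1),np.percentile(a,5,axis=0).round(1))
cv2.imwrite("pics/w6.png",cv2.resize(im[:256],(800,400)))
E
python3 meas.py w6.npz
```

```text
t 28.6 q [37. -1.  1. 95. -0. 86. 14.] pos [ 0.3803 -0.3309  0.3412] F bay [ 0.5  0.4 -0.3]
bay pos mm [ 59.8 -85.6 294.3] turn to go [-0.4443 -0.001  -0.009 ]
foot bay mm [ 12.  -85.3 194.1]
scene L 13 med [ -6.2  53.8 136.9] y 45.8 60.3 theta~ 0.1
scene R 8 med [ -5.9 -49.5 143.3] y -52.2 -44.1 theta~ 0.03
scene grip top w 122.6 35
top L 9 med [ -0.8  54.1 137.9] y 44.1 58.8 theta~ 0.11
top R 5 med [  1.3 -47.8 146.7] y -48.5 -44.5 theta~ 0.01
top grip top w 123.3 39
L 355 [  1.5  51.2 142.3] [-12.   44.2  99.8] [  4.3  61.7 149.5]
R 276 [  1.6 -49.3 140.9] [ -7.  -60.4 105.1] [  4.3 -41.6 148.8]
grip 780 [  2.3  16.3 119.9] [ -8.4 -15.3 100.4]
green 736 u [-5.4 -1.2 -0.5] v [-37.2   4.5  38.6] w [70.6 83.  95.7]
 u vs w fit [-0.063  3.529] top-v 39.8
bracketL front 92 u -10.1 v [48.8 58.4 68.7] wmax 105.8
bracketL back 391 u 9.1 v [47.2 59.8 68.5] wmax 106.4
guideL 403 u [-16.2  -5.6   5.4   9.2  12.4] v [35.2 35.3 35.7 44.3 50.7] w [ 8.9 81.9]
leverL 200 u 2.1 vmax 61.7 wmax 149.5
```

View pics/w6.png

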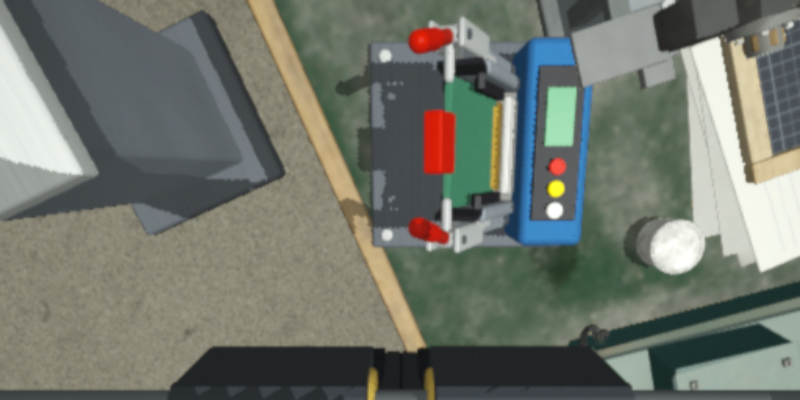

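```bash
python3 - <<'E'
from h import *; from goto import O,B
z=np.load("w6.npz");p,im,d=z['p'],z['im'],z['d']
q=(p-O)@B*1000;H,S,V=cv2.split(cv2.cvtColor(im,cv2.COLOR_BGR2HSV));u,v,w=q[...,0],q[...,1],q[...,2]
ok=d>0
for s in(1,-1):
    n="LR"[s<0]; vs=v*s
    for a,b in((30,34),(34,38),(38,42),(42,46),(46,50)):
        m=ok&(S<70)&(V>100)&(vs>a)&(vs<b)&(w>88)&(w<112)&(abs(u)<5)
        print(n,"toe",a,m.sum(),np.percentile(w[m],[50,90]).round(1) if m.sum()>2 else "")
    g=ok&(H>50)&(H<95)&(S>60)&(vs>20)&(vs<32)&(abs(u)<12)&(w>85);print(n,"board top w",g.sum(),np.percentile(w[g],[90,97]).round(1),"edge v",np.percentile(vs[ok&(H>50)&(H<95)&(S>60)&(abs(u)<12)&(w>60)&(w<97)&(vs>0)&(vs<45)],99).round(1))
    m=ok&(S<60)&(V>90)&(w>50)&(w<108)&(vs>44)&(vs<76)&(abs(u)<14);print(n,"bracket v",m.sum(),np.percentile(vs[m],[1,50,99]).round(1),"wmax",np.percentile(w[m],98).round(1))
    r=ok&((H<9)|(H>171))&(S>120)&(abs(u)<12)&(vs>30)&(vs<75)&(w>120)
    for a,b in((120,130),(130,138),(138,145),(145,152)):
        m=r&(w>a)&(w<b); print("   ",n,a,m.sum(),np.percentile(vs[m],[2,50,98]).round(1) if m.sum()>3 else "")
E
```

```text
L toe 30 0 
L toe 34 17 [ 98.9 100.3]
L toe 38 34 [100.1 101.5]
L toe 42 29 [100.2 101.3]
L toe 46 26 [100.2 101.1]
L board top w 105 [95.5 95.8] edge v 39.9
L bracket v 675 [44.4 58.8 68.9] wmax 105.8
    L 120 45 [48.9 54.1 58.5]
    L 130 54 [46.7 52.4 57.3]
    L 138 83 [44.3 48.9 55.5]
    L 145 127 [45.1 49.5 54.1]
R toe 30 7 [ 99.1 100. ]
R toe 34 24 [100.3 101. ]
R toe 38 25 [ 99.9 101.5]
R toe 42 24 [100.2 101.3]
R toe 46 24 [ 99.9 101.6]
R board top w 100 [95.4 95.9] edge v 40.4
R bracket v 476 [44.2 55.8 65.4] wmax 105.8
    R 120 36 [47.9 52.5 57.2]
    R 130 40 [44.5 51.2 55.2]
    R 138 63 [41.6 47.8 53.6]
    R 145 97 [42.3 46.5 51. ]
```

The board's top edge reads 95.5 mm on both sides and the two toes are level, so the card is home and both levers are shut. The arm is clear.

```bash
python3 -c "
from cell import env
print(env.sign_off())"
```

```text
the job is handed in; nothing more can be done
None
```

I slid the red-grip card down the guides until it met the contacts at about 10 N, then let go. Closing both levers to their stops drove it home, and I handed the job in at about 29 s with the arm clear; no verdict came back.

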